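Lock a row of manifold blocks in the clamping bed with a wedge

ROBOT

A 7-joint arm with a two-finger parallel gripper is mounted at the origin on the work surface. World frame = base frame: x ahead of the robot, y to its left, z up, the work surface at z = 0. Lengths are in m, angles in rad, forces in N, time in s.
With the tool pointing down it reaches from about 0.425 to 0.925 m from the base axis. Payload 6.8 kg.
Tool frame: the origin (TCP) lies at the very end of the fingers, on their centre line; the grasp point (between the pads) lies 19 mm behind it; x points along the fingers, y is the direction in which the jaws open and shut, and the axes are right-handed (so a half turn about x gives the same grasp; the last joint's range is limited). The gripper opens to 85 mm and grips with 20 to 120 N. Pads are 22 mm wide; open, the fingers measure 114 mm over their backs; the gripper's body (76 mm by 85 mm) begins 54 mm behind the grasp point. The pads swing forward as they close: fully open they stand 13 mm farther back than shut.
Start: joints at [-1.276, 0.477, 0.022, 1.555, -0.011, 1.109, -0.083], TCP at [0.265, 0.621, 0.231] pointing down, gripper open.
Joint ranges: [-2.96, 2.96], [-0.34, 2.1], [-1.41, 1.46], [0.24, 2.44], [-1.37, 4.51], [0.17, 1.92], [-2.96, 2.96]. Speed limits (rad/s): [2.39, 2.39, 3.14, 3.14, 3.14, 3.14, 3.14].

INTERFACE

Orientations are given as a rotation vector (axis times angle).
In Python, from bench import get_obs, grab_frame, camera_info, hand_in gives the robot as it stands.
- The arm moves only by the tool apply_moves, never from a script. Its argument "series" is text: rows parted by semicolons, each of 7 numbers parted by spaces: the turn, a rotation vector about the tool's x, y, z in rad, then the shift along the tool's x, y, z in m, then the opening, from 0 (shut) to 1 (fully open). In form: wx wy wz tx ty tz hand; .... A call has 1 to 12 rows; each row is the pose to reach, as a shift and turn from the pose commanded when the call began, along the tool's axes at that moment; what a row does not reach only later rows make up. A row lasts 1/8 s, in which the tool goes at most 62.5 mm and 10.7 degrees, less where a joint would pass 70% of its speed; a pose out of reach is approached as far as the arm can. A call with a gripper value outside its range is refused whole. The fingers move at their own pace and stop on an object; "force" is the grip in N (left out, the last holds). Time passes only in rows, so rows that repeat a pose let the fingers close. It gives the time, the measured TCP pose, the force and the opening at its end, in the units of the state.
- get_obs(): the state, without advancing time (a new reading comes with each control period).
- grab_frame(name): name is "scene" or "top"; returns the picture (400x640x3 uint8, blue, green, red); there is no depth.
- camera_info(name): a dict with "fov_y" (degrees; the focal length in pixels is half the picture's height over the tangent of half this angle, whatever the lens; pixels are square), "cx", "cy" (the principal point, pixels), "rvec" (rotation vector, rad) and "tvec" (3), from world to camera coordinates, as OpenCV has them. Camera axes: x right, y down, z forward; pixel columns grow to the right and rows downward; lengths in m; the calibration is good to about 2 mm. A picture is of the moment at which its call begins. camera_info takes no time and is no camera call.
- hand_in(): hands the job in, once; it reports no verdict.
The state is a dict: "clock": time; "joints": joint angles; "qvel": joint speeds; "tau": joint torques, N m; "tcp_pos": TCP position; "orientation": TCP orientation; "contact_force": force on the tool from outside, world axes, zero at the start; "moment": the same for the moment, N m; "grip_width": finger opening in m.
Only numpy, scipy, OpenCV 4.12 (cv2) and the standard library are available. Lean on these libraries where they do the work, as an engineer would, in place of code of your own. Each camera call takes 0.05 s, during which the arm holds its last target.

TASK

Stand every aluminium manifold block on the grey clamping bed, in one row between the two steel jaws, each square to the bed, centred across it and with its 34 mm thickness along the row; then wind the crank clockwise until the moving jaw has pushed the row tight together against the fixed jaw. Then wind the jaw back just enough (about 16 mm, some two thirds of a turn) to leave a last gap for the orange wedge, set the wedge thin end down in that gap with its flat side against the last block and its sloping side against the moving jaw, and press it down firmly until the whole row is jammed tight: at the end the wedge must stay stuck upright, 20 mm or more of it between block and jaw, its foot still clear of the bed. Do not knock over or shift the bottles, jug, jar and other things that stand about.

Things in the scene. Friction and masses are not known exactly. Their poses are not given: they have to be found in the camera images.
- bed: Green and grey clamping bed (fixed to the table), its grey bed surface 74 mm wide, 350 mm long and 15 mm above the table. Origin: on the table under the bed's centre line. Its own y runs along the row, towards the fixed jaw; x is across the bed; z up. On it, along y: fixed jaw (face at y = +145 mm), room for the row, moving jaw, gearbox with the crank on top (y = -120 to -180 mm, top 84 mm above the table).
- fixed_jaw: Fixed steel jaw of the bed, 70 mm across, 25 mm thick, its upright face at y = +145 mm of the bed, top 65 mm above the table. Same origin and axes as the bed.
- stop_face (a point): Foot of the fixed jaw's face: on the bed surface, on the centre line of the bed (y = +145 mm of the bed).
- jaw: Moving steel jaw, 66 mm across, top 65 mm above the table; it slides along the bed's y when the crank is turned. Its face leans back 1 in 5 (11.3 degrees) from its foot, like the wedge's sloping face, so it meets an upright block first at bed level. Origin is not on the jaw itself: use jaw_edge.
- jaw_edge (a point): Foot of the moving jaw's sloping face: on the bed surface, on the bed's centre line; the clear length of the bed at its surface is the distance from here to stop_face (220 mm with the crank at 0, 90 mm at the end of its travel).
- crank (a joint): Angle of the crank in rad: it grows when the crank is turned clockwise seen from above, which moves the jaw towards the fixed jaw, 25 mm per turn (3.98 mm per rad); 0 = jaw wide open; up to 32.6. It takes about 4 N at the knob, stays where it is left and cannot be driven back by pushing the jaw. At 0 the crank arm points to the bed's -x.
- crank_axis (a point): Point on the crank's upright axis at the height of the middle of its knob, 121 mm above the table.
- knob_mid (a point): Middle of the crank's black upright knob (22 mm across, 46 mm tall, top 144 mm above the table), which spins freely on its pin, 42 mm from the crank's axis; the crank arm lies just below it.
- wedge: The wedge as a whole (see wedge_mid); origin at the centre of its foot. A gap of 14 to 19 mm at bed level suits it, and a push of about 20 N on its cap (two pushes do no harm) jams it so that it stays.
- wedge_mid (a point): Orange wedge with a dark steel cap, standing on its thin end: 96 mm tall, 44 mm wide (its x). In its own y it is upright and flat on the +y side (10 mm from this point) and sloping 1 in 5 on the -y side: 20 mm thick at the foot (y = -10 to +10 mm), 38 mm below the cap, which is 10 mm thick and reaches y = -30 to +10 mm. Point: half-way up, above the foot's centre, 48 mm from the foot. In the bed its flat +y side goes to the block and its sloping side to the moving jaw.
- block1_mid (a point): Aluminium manifold block with dark ports, 50 mm (its x) x 34 mm (its y) x 50 mm tall, 0.2 to 0.3 kg. Point: its centre, 25 mm up. May be absent. Square seen along its y: any of those four sides may be the underside. In the row its 34 mm lies along the bed's y.
- block2_mid (a point): Aluminium manifold block with dark ports, 50 mm (its x) x 34 mm (its y) x 50 mm tall, 0.2 to 0.3 kg. Point: its centre, 25 mm up. May be absent. Square seen along its y: any of those four sides may be the underside. In the row its 34 mm lies along the bed's y.
- block3_mid (a point): Aluminium manifold block with dark ports, 50 mm (its x) x 34 mm (its y) x 50 mm tall, 0.2 to 0.3 kg. Point: its centre, 25 mm up. May be absent. Square seen along its y: any of those four sides may be the underside. In the row its 34 mm lies along the bed's y.
- block4_mid (a point): Aluminium manifold block with dark ports, 50 mm (its x) x 34 mm (its y) x 50 mm tall, 0.2 to 0.3 kg. Point: its centre, 25 mm up. May be absent. Square seen along its y: any of those four sides may be the underside. In the row its 34 mm lies along the bed's y.
- block5_mid (a point): Aluminium manifold block with dark ports, 50 mm (its x) x 34 mm (its y) x 50 mm tall, 0.2 to 0.3 kg. Point: its centre, 25 mm up. May be absent. Square seen along its y: any of those four sides may be the underside. In the row its 34 mm lies along the bed's y.
- oil_bottle: Bystander, not to be disturbed: yellow bottle with an orange cap, 66 mm across, 190 mm tall. Origin: centre of its underside.
- beaker: Bystander, not to be disturbed: clear plastic cup, 76 mm across, 95 mm tall. Origin: centre of its underside.
- sample_jar: Bystander, not to be disturbed: small glass jar with a blue lid, 48 mm across, 70 mm tall. Origin: centre of its underside.
- spray_can: Bystander, not to be disturbed: white can with a red cap, 52 mm across, 150 mm tall. Origin: centre of its underside.
- jug: Bystander, not to be disturbed: clear measuring jug with a side handle, 100 mm across, 140 mm tall. Origin: centre of its underside.
- glove_box: Bystander, not to be disturbed: flat blue box 110 x 150 x 60 mm. Origin: centre of its underside.
- screwdriver: Bystander, not to be disturbed: screwdriver lying on the table, about 200 mm long. Origin: in it.
Not all that is in view belongs to the job. Leave any turquoise look-alike of the part that bears block2_mid alone.

How it is judged:
On the way, in this order (a step that is already met when the one before it is completed fails the run):
1. every block stands on the bed between the jaws, square and centred (x of block1_mid in the frame of bed between -0.013 and 0.013 m and z of block1_mid in the frame of bed between 0.035 and 0.045 m and y of block1_mid in the frame of bed between -0.06 and 0.14 m and angle between the y axis of each of block1_mid, block2_mid, block3_mid, block4_mid, block5_mid and the y axis of bed, either way round below 0.15 rad and x of block2_mid in the frame of bed between -0.013 and 0.013 m and z of block2_mid in the frame of bed between 0.035 and 0.045 m and y of block2_mid in the frame of bed between -0.06 and 0.14 m and x of block3_mid in the frame of bed between -0.013 and 0.013 m and z of block3_mid in the frame of bed between 0.035 and 0.045 m and y of block3_mid in the frame of bed between -0.06 and 0.14 m and x of block4_mid in the frame of bed between -0.013 and 0.013 m and z of block4_mid in the frame of bed between 0.035 and 0.045 m and y of block4_mid in the frame of bed between -0.06 and 0.14 m and x of block5_mid in the frame of bed between -0.013 and 0.013 m and z of block5_mid in the frame of bed between 0.035 and 0.045 m and y of block5_mid in the frame of bed between -0.06 and 0.14 m), for 0.2 s.
2. the moving jaw is wound on until the row is tight between the two jaws (all of step 1 and contact force between each of jaw, fixed_jaw and anything else above 3 N), for 0.2 s.
3. the wedge is driven between the last block and the moving jaw and jams the row (all of step 1 and x of wedge_mid in the frame of bed between -0.015 and 0.015 m and z of wedge_mid in the frame of bed between 0.0655 and 0.096 m and angle between wedge_mid's own z axis and vertical below 0.1 rad and angle between the y axis of wedge_mid and the y axis of bed, either way round below 0.15 rad and contact force between wedge and jaw above 4 N and contact force between fixed_jaw and anything else above 4 N), for 0.2 s.
At the end, for the whole second after the job is handed in: All blocks flat on the bed in a row, within 13 mm of its centre line and 0.15 rad of square; wedge upright and square (0.1, 0.15 rad), within 15 mm of the centre line, foot 2.5 to 33 mm above the bed, at rest; wedge presses on the moving jaw and the row on the fixed jaw with over 4 N (all of step 3 and linear speed of wedge below 0.01 m/s); the robot touches nothing.
It fails at once if a bystander is knocked over or shifted by more than 50 mm (distance of any of oil_bottle, beaker, sample_jar, spray_can, jug, glove_box, screwdriver from where it was at the start of the episode above 0.05 m or angle between any of oil_bottle, beaker, sample_jar, spray_can, jug, glove_box's own z axis and vertical above 0.5 rad).
Of block1, block2, block3, block4, block5 only 3 to 5 are there at a start; the rules pass over those that are not, and their reading is None.
At some moment in a run one of block1, block2, block3, block4, block5 may be knocked a few centimetres aside while the robot is not near it.
It also fails if it takes over 210 s, if anything falls off the work surface, if the arm or the gripper's body presses on something with over 40 N, if the wrist force passes 120 N, or if a joint passes its speed limit or range.

## Working session

There is one attempt and no reset: what is moved stays moved. The work goes in short steps, Python scripts to look and compute and a tool call to move; the robot and the scene stay as the last step left them, time stands still between calls to the robot, and variables do not carry over. Pictures are saved under pics/ and viewed, and the job is handed in when it is done.

Besides the shell and the picture viewer there is one more tool, called by a JSON object that holds its "api" and its "payload", one argument or row to a line. apply_moves: Moves the arm, as the interface text tells. Its arguments: {"type":"object","properties":{"series":{"type":"string"},"force":{"type":"number"}},"required":["series"]}

```bash
ls; mkdir -p pics; python3 - <<'E'
from bench import *
import cv2
for n in("scene","top"):
    cv2.imwrite(f"pics/{n}0.png",grab_frame(n)); print(n,camera_info(n))
print(get_obs())
E
```

```text
pics
scene {'fov_y': 46.19792595647059, 'cx': 319.16688663323146, 'cy': 201.00969442704056, 'rvec': array([ 2.01148651,  1.10372145, -0.52771757]), 'tvec': array([-0.29953689, -0.21280405,  1.75880591])}
top {'fov_y': 46.69060314161935, 'cx': 316.71358250195635, 'cy': 210.04482554469863, 'rvec': array([ 2.12334347, -2.14434762,  0.17863993]), 'tvec': array([0.00596952, 0.55921656, 1.43377229])}
{'clock': 0.1, 'joints': array([-1.27611517,  0.4777394 ,  0.02233774,  1.55632893, -0.01150794,
        1.10929875, -0.08312376]), 'qvel': array([ 9.43989766e-05, -1.85443829e-03, -7.45162748e-05, -3.91653168e-03,
       -1.87378531e-03,  1.85003774e-03, -2.30024434e-04]), 'tau': array([ 3.40300947e-03, -5.97757924e+01,  1.61282871e+00, -2.81951755e+01,
        1.27794643e-02,  5.04906027e-03,  4.53515054e-05]), 'tcp_pos': array([0.2643845 , 0.62049905, 0.2304181 ]), 'orientation': array([ 0.31467927,  1.54782573, -0.3172566 ]), 'contact_force': array([-0.16340097, -0.57350493, -0.91608022]), 'moment': array([-0.03052581, -0.02055364, -0.00447387]), 'grip_width': 0.0849958716397305}
```

View pics/scene0.png

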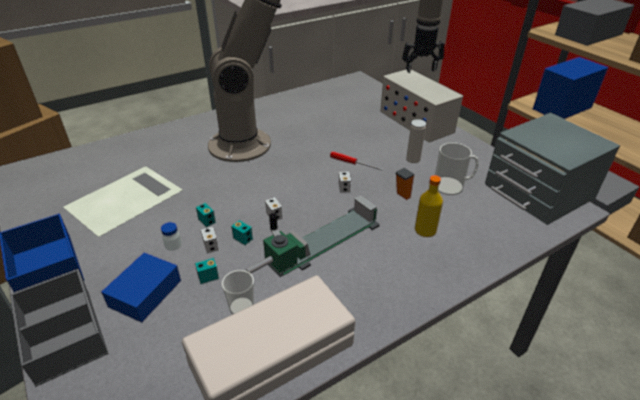

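View pics/top0.png

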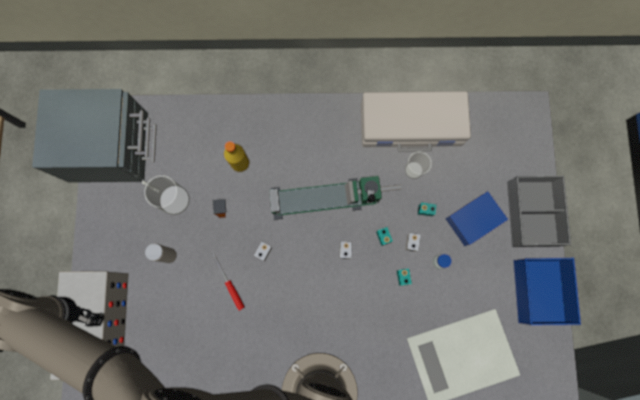

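```bash
cat > h.py <<'E'
import numpy as np,cv2
from bench import *
from scipy.spatial.transform import Rotation as R
def cam(n):
    c=camera_info(n);f=200/np.tan(np.radians(c['fov_y'])/2)
    K=np.array([[f,0,c['cx']],[0,f,c['cy']],[0,0,1]]);return K,R.from_rotvec(c['rvec']).as_matrix(),np.array(c['tvec'])
def toplane(n,uv,z):
    K,Rm,t=cam(n);uv=np.atleast_2d(np.asarray(uv,float))
    d=(Rm.T@(np.linalg.inv(K)@np.c_[uv,np.ones(len(uv))].T)).T;o=-Rm.T@t
    return o+d*((z-o[2])/d[:,2])[:,None]
def proj(n,P):
    K,Rm,t=cam(n);p=K@(Rm@np.atleast_2d(P).T+t[:,None]);return (p[:2]/p[2]).T
def crop(im,x0,y0,x1,y1,s,name):
    cv2.imwrite('pics/'+name,cv2.resize(im[y0:y1,x0:x1],None,fx=s,fy=s,interpolation=cv2.INTER_CUBIC))
def pose():
    o=get_obs();return o['tcp_pos'],R.from_rotvec(o['orientation']).as_matrix(),o
E
python3 - <<'E'
from h import *
a=cv2.imread('pics/top0.png');crop(a,200,160,460,300,3,'t0c.png')
a=cv2.imread('pics/scene0.png');crop(a,180,140,440,300,3,'s0c.png')
p,Rm,o=pose();print(p,Rm.round(3))
for n in('top','scene'):
    K,Rm,t=cam(n);print(n,-Rm.T@t,K[0,0])
print(proj('top',[0,0,0]),proj('scene',[0,0,0]))
E
```

```text
[0.2643845  0.62049905 0.2304181 ] [[-0.001  0.392  0.92 ]
 [-0.002  0.92  -0.392]
 [-1.    -0.002  0.   ]]
top [3.12530724e-01 1.14459913e-03 1.50691241e+00] 463.38594358867346
scene [ 1.43186695 -0.56749913  0.92526101] 468.9169557143777
[[318.6428919  390.78000435]] [[239.30706555 144.27379873]]
```

View pics/t0c.png

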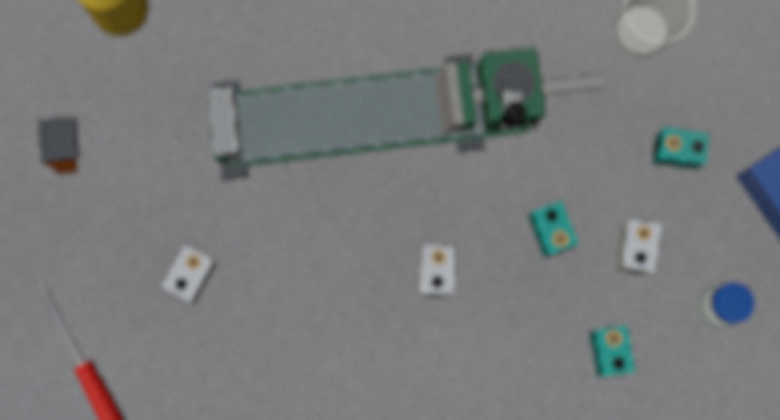

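View pics/s0c.png

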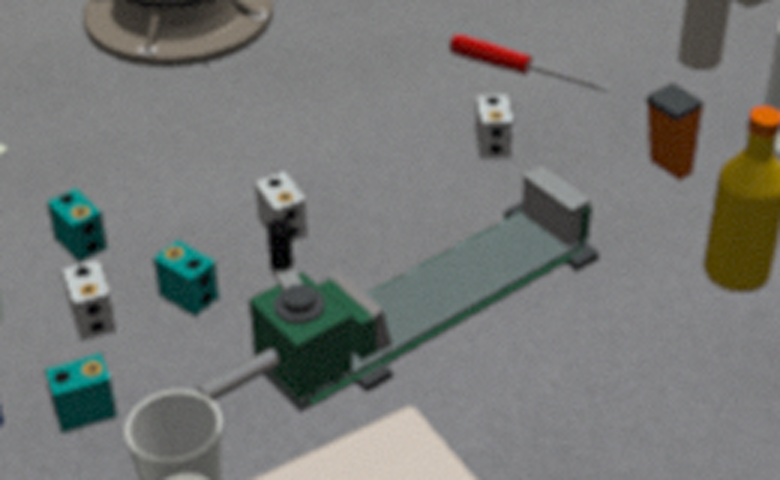

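```bash
cat > m.py <<'E'
from h import *
def whites(im,z=0.05,n='top',box=None):
    hsv=cv2.cvtColor(im,cv2.COLOR_BGR2HSV)
    m=((hsv[...,2]>150)&(hsv[...,1]<50)).astype(np.uint8)
    m=cv2.morphologyEx(m,cv2.MORPH_CLOSE,np.ones((5,5)))
    out=[]
    for c in cv2.findContours(m,cv2.RETR_EXTERNAL,cv2.CHAIN_APPROX_NONE)[0]:
        a=cv2.contourArea(c)
        if not 60<a<500: continue
        q=cv2.boxPoints(cv2.minAreaRect(c));P=toplane(n,q,z)
        out.append((q.mean(0).round(1),P.mean(0).round(4),[np.linalg.norm(P[0]-P[1]).round(4),np.linalg.norm(P[1]-P[2]).round(4)],
          [round(float(np.degrees(np.arctan2(*(P[i+1]-P[i])[1::-1]))),1) for i in(0,1)]))
    return out
E
python3 - <<'E'
from m import *
a=cv2.imread('pics/top0.png')
for r in whites(a):print(*r)
hsv=cv2.cvtColor(a,cv2.COLOR_BGR2HSV)
for n,(u,v) in dict(bed=(315,198),fj=(275,200),table=(300,250),mj=(352,192),block=(346,246),wcap=(219,206),knob=(371,197),grbox=(375,180),teal=(427,208)).items():print(n,hsv[v,u])
b=cv2.imread('pics/top0.png')[170:225,260:400]
cv2.imwrite('pics/bed0.png',cv2.resize(b,None,fx=5.6,fy=5.6,interpolation=cv2.INTER_CUBIC))
b=cv2.imread('pics/scene0.png')[190:280,250:390]
cv2.imwrite('pics/bed1.png',cv2.resize(b,None,fx=5.6,fy=5.6,interpolation=cv2.INTER_CUBIC))
E
```

```text
[ 87.6 329.1] [0.1965 0.7047 0.05  ] [np.float64(0.0271), np.float64(0.0899)] [-6.7, -100.9]
[152.5 251.5] [0.4318 0.5178 0.05  ] [np.float64(0.0473), np.float64(0.0472)] [-90.6, -177.3]
[345.5 249.5] [ 0.4321 -0.0888  0.05  ] [np.float64(0.0347), np.float64(0.0471)] [-90.6, 178.7]
[261.8 250.6] [0.4311 0.1744 0.05  ] [np.float64(0.0497), np.float64(0.0327)] [-28.7, -119.4]
[413.5 241.1] [ 0.4566 -0.3036  0.05  ] [np.float64(0.0486), np.float64(0.0334)] [-10.5, -98.8]
[173.2 199.2] [0.5985 0.4595 0.05  ] [np.float64(0.0804), np.float64(0.0824)] [-43.3, -134.8]
[414.  169.5] [ 0.6887 -0.3156  0.05  ] [np.float64(0.0454), np.float64(0.0433)] [-90.6, 177.3]
bed [ 90  25 114]
fj [102   9 142]
table [120   4 129]
mj [ 48  10 126]
block [ 19  92 130]
wcap [111  22  81]
knob [ 0 15 35]
grbox [75 95 94]
teal [ 81  84 136]
```

View pics/bed0.png

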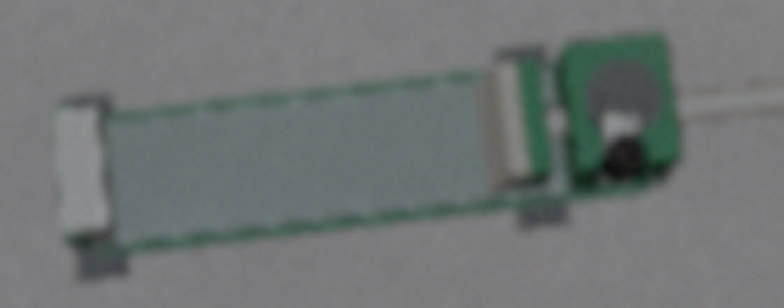

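View pics/bed1.png

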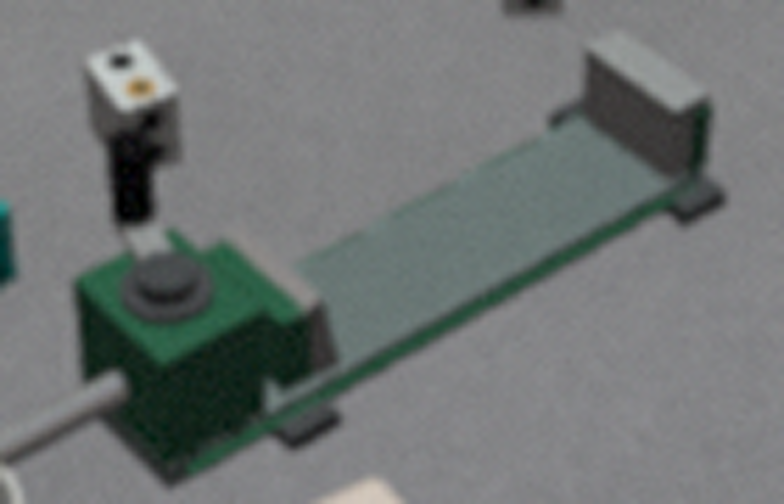

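```bash
python3 - <<'E'
from m import *
a=cv2.imread('pics/top0.png');hsv=cv2.cvtColor(a,cv2.COLOR_BGR2HSV).astype(int)
m=((abs(hsv[...,0]-88)<10)&(hsv[...,1]>15)&(hsv[...,1]<60)).astype(np.uint8)
m[:175]=0;m[222:]=0;m[:,:270]=0;m[:,352:]=0
m=cv2.morphologyEx(m,cv2.MORPH_OPEN,np.ones((3,3)))
c=max(cv2.findContours(m,0,1)[0],key=cv2.contourArea)
top=[];bot=[]
for u in range(285,340):
    v=np.where(m[:,u])[0]
    top.append((u,v.min()-.5));bot.append((u,v.max()+.5))
for L in(top,bot):
    P=toplane('top',L,0.015);k=np.polyfit(P[:,1],P[:,0],1);print('x=%.4f y + %.4f'%tuple(k),'ang',np.degrees(np.arctan(k[0])), 'resid',np.std(P[:,0]-np.polyval(k,P[:,1])))
# fixed jaw top
f=lambda q:np.array(q)/5.6+[260,170]-.4
P=toplane('top',f([(58,107),(103,102),(110,232),(68,236)]),.065);print('fj',P.round(4),P.mean(0))
P=toplane('top',f([(497,66),(522,62),(530,178),(503,182)]),.065);print('mj top',P.round(4),P.mean(0))
P=toplane('top',f([(625,156)]),.144);print('knobtop',P)
P=toplane('top',f([(622,90)]),.09);print('axis disc',P)
m=((hsv[...,2]<100)&(hsv[...,1]>10)&(hsv[...,1]<45)).astype(np.uint8)
P=toplane('top',np.array([(40,120),(77,118),(79,157),(42,160)])/3+[200,160],.096);print('wedge cap',P.round(4),P.mean(0))
w=(((hsv[...,0]<12)&(hsv[...,1]>120)&(hsv[...,2]>50))).astype(np.uint8);
a2=cv2.imread('pics/top0.png')[185:230,200:240];cv2.imwrite('pics/w0.png',cv2.resize(a2,None,fx=12,fy=12,interpolation=cv2.INTER_CUBIC))
a2=cv2.imread('pics/scene0.png')[160:205,385:425];cv2.imwrite('pics/w1.png',cv2.resize(a2,None,fx=12,fy=12,interpolation=cv2.INTER_CUBIC))
E
```

```text
x=-0.1058 y + 0.6438 ang -6.037164083176074 resid 0.0010028815353732292
x=-0.1071 y + 0.5679 ang -6.111450227323148 resid 0.002471995107162992
fj [[0.6265 0.1485 0.065 ]
 [0.6292 0.123  0.065 ]
 [0.5542 0.1187 0.065 ]
 [0.5522 0.1424 0.065 ]] [0.59051263 0.1331458  0.065     ]
mj top [[ 0.6479 -0.1013  0.065 ]
 [ 0.6501 -0.1156  0.065 ]
 [ 0.5828 -0.1186  0.065 ]
 [ 0.5807 -0.1033  0.065 ]] [ 0.61535139 -0.10969433  0.065     ]
knobtop [[ 0.57946805 -0.16313024  0.144     ]]
axis disc [[ 0.62761826 -0.16906533  0.09      ]]
wedge cap [[0.5857 0.3207 0.096 ]
 [0.5874 0.2825 0.096 ]
 [0.5466 0.2795 0.096 ]
 [0.5438 0.3175 0.096 ]] [0.5658872  0.30000995 0.096     ]
```

View pics/w0.png

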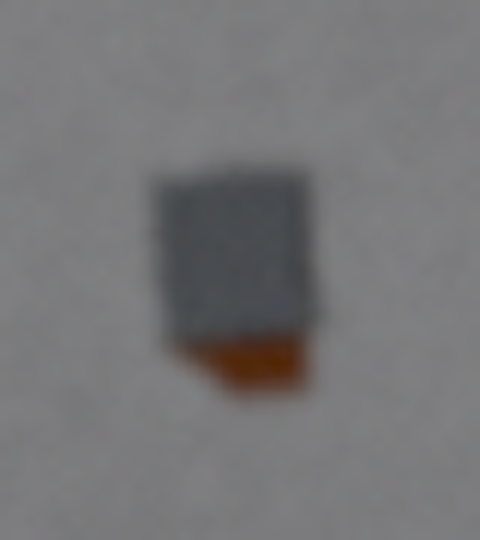

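View pics/w1.png

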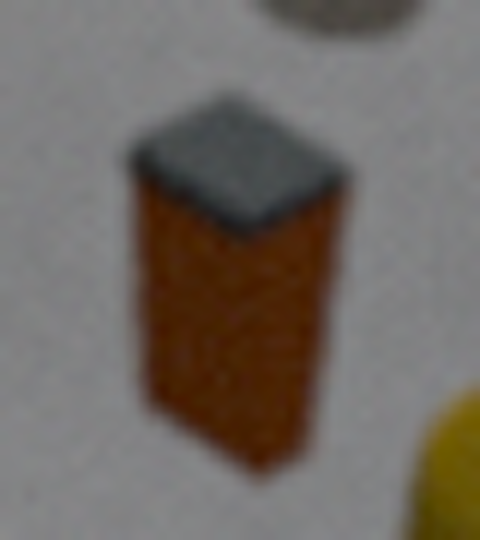

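```bash
python3 - <<'E'
from m import *
s=cv2.imread('pics/scene0.png');S=3;x0,y0=180,140
b=cv2.resize(s[y0:300,x0:440],None,fx=S,fy=S,interpolation=cv2.INTER_CUBIC)
def dot(P,c):
    for u,v in proj('scene',P):cv2.circle(b,(int((u-x0+.5)*S),int((v-y0+.5)*S)),2,c,-1)
th=np.radians(6.1);xb=np.array([np.cos(th),np.sin(th),0]);yb=np.array([-np.sin(th),np.cos(th),0]);O=np.array([.6072,-.0234,0])
B=lambda x,y,z:O+xb*x+yb*y+np.array([0,0,z])
dot([B(x,.145,z) for x in(-.035,.035) for z in(.015,.065)],(0,0,255))
dot([B(x,.17,.065) for x in(-.035,.035)],(0,0,255))
dot([B(0,-.15,.121),B(-.042,-.15,.144),B(-.042,-.15,.098)],(0,255,255))
dot([B(x,y,.015) for x in(-.037,.037) for y in(-.175,.175)],(255,0,255))
def blk(c,a):
    a=np.radians(a);ex=np.array([np.cos(a),np.sin(a),0]);ey=np.array([-np.sin(a),np.cos(a),0])
    dot([np.array([*c,z])+ex*i*.025+ey*j*.017 for i in(-1,1) for j in(-1,1) for z in(.05,0)],(0,0,255))
blk((.4321,-.0888),-1);blk((.4311,.1744),-29);blk((.4566,-.3036),-9.7)
c=np.array([.566,.300]);a=np.radians(4)
ex=np.array([np.cos(a),np.sin(a)]);ey=np.array([-np.sin(a),np.cos(a)])
dot([np.array([*(c+ex*i*.022+ey*j*.02),.096]) for i in(-1,1) for j in(-1,1)],(255,255,0))
cv2.imwrite('pics/ov.png',b)
E
```

```text
(no output)
```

View pics/ov.png

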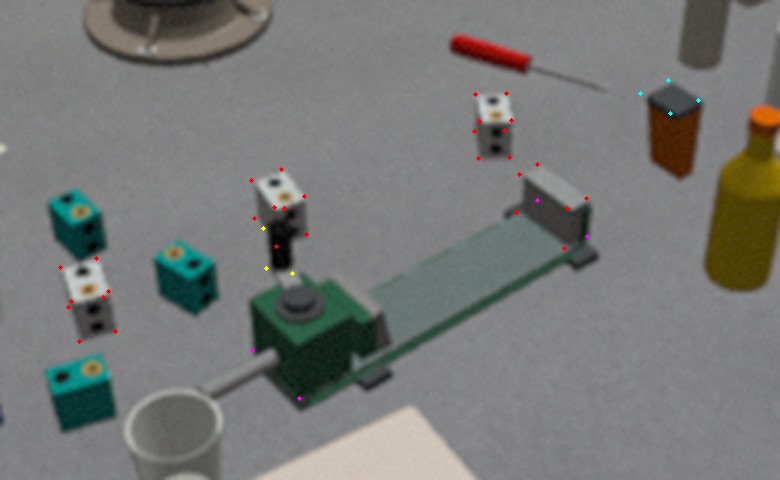

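```bash
cat >> h.py <<'E'
def rel(pos,yaw,ret=False):
    p,Rm,o=pose();a=np.radians(yaw);c,s=np.cos(a),np.sin(a)
    Rt=np.array([[0,c,s],[0,s,-c],[-1,0,0]])
    w=R.from_matrix(Rm.T@Rt).as_rotvec();d=Rm.T@(np.array(pos)-p)
    if ret:return w,d
    print('t',round(o['clock'],2),'tcp',p.round(4),'yaw',np.degrees(np.arctan2(Rm[1,1],Rm[0,1])).round(1),'rows w',w.round(4),'d',d.round(4),'grip',round(o['grip_width'],4),'F',o['contact_force'].round(1),'j7',o['joints'][6].round(2))
E
python3 - <<'E'
from h import *
rel((.4311,.1744,.12),-29);rel((.4311,.1744,.010),-29)
E
```

```text
t 0.1 tcp [0.2644 0.6205 0.2304] yaw 66.9 rows w [1.6742e+00 1.5000e-03 1.1000e-03] d [ 0.111  -0.3449  0.3282] grip 0.085 F [-0.2 -0.6 -0.9] j7 -0.08
t 0.1 tcp [0.2644 0.6205 0.2304] yaw 66.9 rows w [1.6742e+00 1.5000e-03 1.1000e-03] d [ 0.221  -0.3447  0.3282] grip 0.085 F [-0.2 -0.6 -0.9] j7 -0.08
```

{"api": "apply_moves", "payload": {
  "series": "1.674 0.0015 0.001 0.0 -0.345 0.328 1;1.674 0.0015 0.001 0.0 -0.345 0.328 1;1.674 0.0015 0.001 0.0 -0.345 0.328 1;1.674 0.0015 0.001 0.0 -0.345 0.328 1;1.674 0.0015 0.001 0.0 -0.345 0.328 1;1.674 0.0015 0.001 0.0 -0.345 0.328 1;1.674 0.0015 0.001 0.0 -0.345 0.328 1;1.674 0.0015 0.001 0.0 -0.345 0.328 1;1.674 0.0015 0.001 0.0 -0.345 0.328 1;1.674 0.0015 0.001 0.0 -0.345 0.328 1;1.674 0.0015 0.001 0.08 -0.345 0.328 1;1.674 0.0015 0.001 0.12 -0.345 0.328 1"
}}

```text
clock: 1.6
tcp_pos: [0.4312, 0.1764, 0.1102]
orientation: [1.57, 0.932, -1.564]
contact_force: [0.2, 0.5, -0.3]
grip_width: 0.0854
```

```bash
python3 - <<'E'
from h import *
rel((.4311,.1744,.010),-29)
a=grab_frame('top');crop(a,200,200,330,300,6,'t1.png')
a=grab_frame('scene');crop(a,290,130,420,230,6,'s1.png')
E
```

```text
t 1.6 tcp [0.4312 0.1764 0.1102] yaw -28.6 rows w [ 0.0068 -0.0037 -0.0002] d [0.1002 0.0009 0.0022] grip 0.0854 F [ 0.2  0.5 -0.3] j7 -0.8
```

View pics/t1.png

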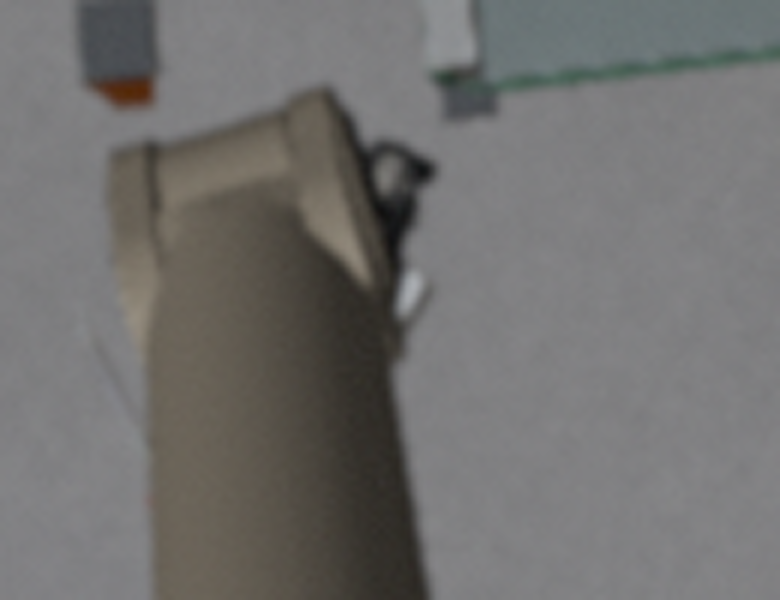

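View pics/s1.png

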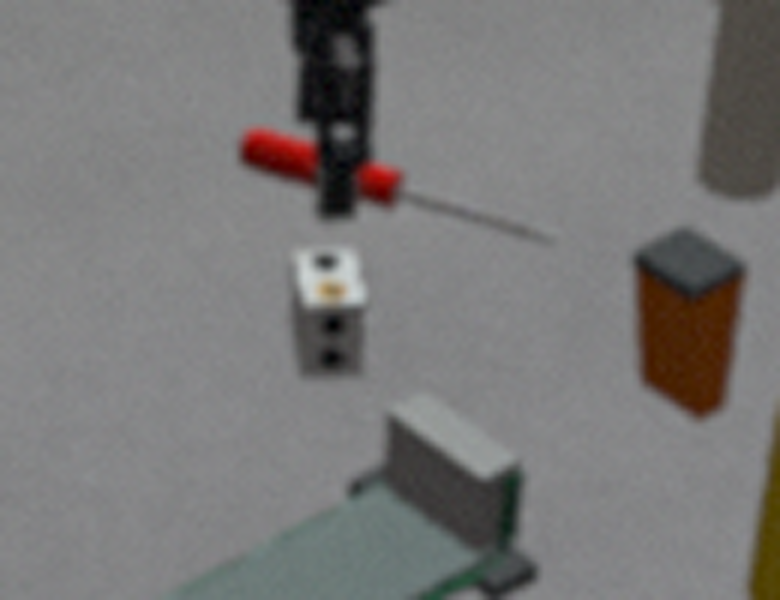

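{"api": "apply_moves", "payload": {
  "series": "0.007 -0.004 0 0.05 0.001 0.002 1;0.007 -0.004 0 0.09 0.001 0.002 1;0.007 -0.004 0 0.1 0.001 0.002 1;0.007 -0.004 0 0.1 0.001 0.002 1;0.007 -0.004 0 0.1 0.001 0.002 0;0.007 -0.004 0 0.1 0.001 0.002 0;0.007 -0.004 0 0.1 0.001 0.002 0;0.007 -0.004 0 0.1 0.001 0.002 0;0.007 -0.004 0 0.1 0.001 0.002 0;0.007 -0.004 0 0.1 0.001 0.002 0",
  "force": 40
}}

```text
clock: 2.95
tcp_pos: [0.4318, 0.1736, 0.0127]
orientation: [1.576, 0.921, -1.576]
contact_force: [-1.6, 0.0, 10.4]
grip_width: 0.0497
```

```bash
python3 - <<'E'
from h import *
rel((.4311,.1744,.010),-29)
a=grab_frame('scene');crop(a,290,130,420,230,6,'s2.png')
E
```

```text
t 2.95 tcp [0.4318 0.1736 0.0127] yaw -29.4 rows w [-0.0065  0.0002 -0.0002] d [ 0.0027 -0.001  -0.0004] grip 0.0497 F [-1.6  0.  10.4] j7 -0.68
```

View pics/s2.png

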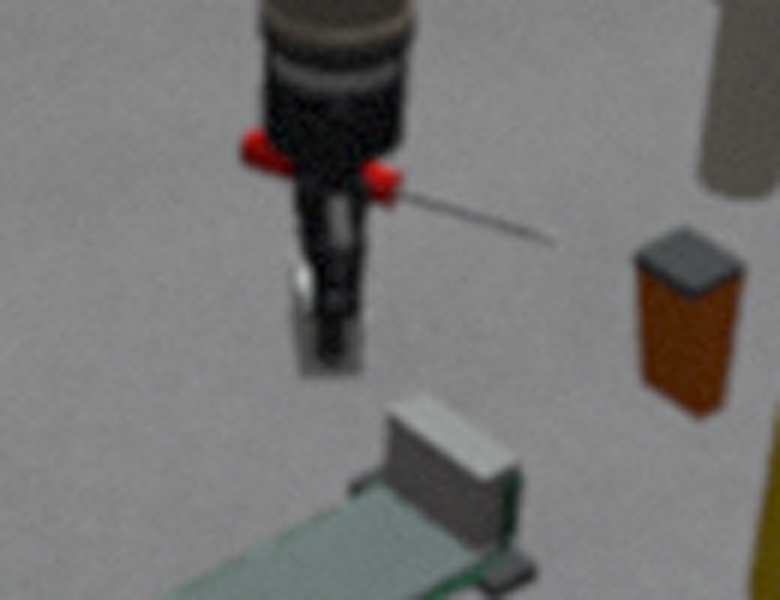

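```bash
python3 - <<'E'
from h import *
rel((.5955,.0960,.12),6.1)
E
```

```text
t 3.0 tcp [0.4318 0.1736 0.0127] yaw -29.4 rows w [-6.191e-01  3.000e-04 -1.000e-04] d [-0.1072  0.1807 -0.0126] grip 0.0494 F [-1.6  0.4 11.5] j7 -0.68
```

{"api": "apply_moves", "payload": {
  "series": "0 0 0 -0.05 0 0 0;0 0 0 -0.1 0 0 0;-0.15 0 0 -0.107 0.03 0 0;-0.3 0 0 -0.107 0.08 -0.006 0;-0.45 0 0 -0.107 0.13 -0.01 0;-0.62 0 0 -0.107 0.181 -0.0125 0;-0.62 0 0 -0.107 0.181 -0.0125 0;-0.62 0 0 -0.107 0.181 -0.0125 0;-0.62 0 0 -0.107 0.181 -0.0125 0"
}}

```text
clock: 4.12
tcp_pos: [0.5937, 0.0963, 0.1181]
orientation: [1.127, 1.259, -1.132]
contact_force: [0.3, -0.2, -2.2]
grip_width: 0.0497
```

```bash
python3 - <<'E'
from h import *
rel((.5955,.0960,.029),6.1)
a=grab_frame('scene');crop(a,270,130,400,270,4,'s3.png')
a=grab_frame('top');crop(a,240,150,380,250,5,'t3.png')
E
```

```text
t 4.12 tcp [0.5937 0.0963 0.1181] yaw 6.2 rows w [0.0016 0.0012 0.003 ] d [0.0891 0.002  0.0004] grip 0.0497 F [ 0.3 -0.2 -2.2] j7 0.03
```

View pics/s3.png

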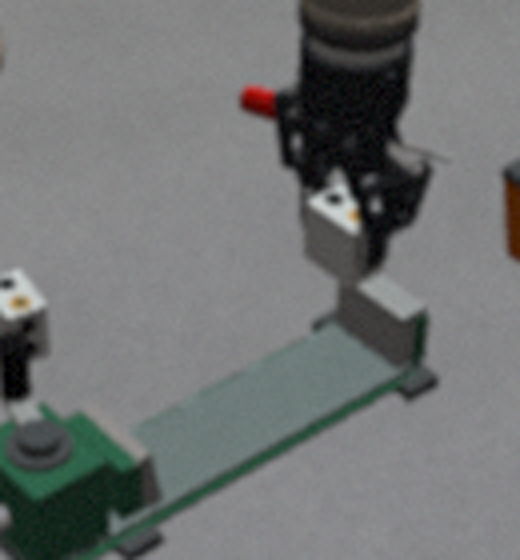

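View pics/t3.png

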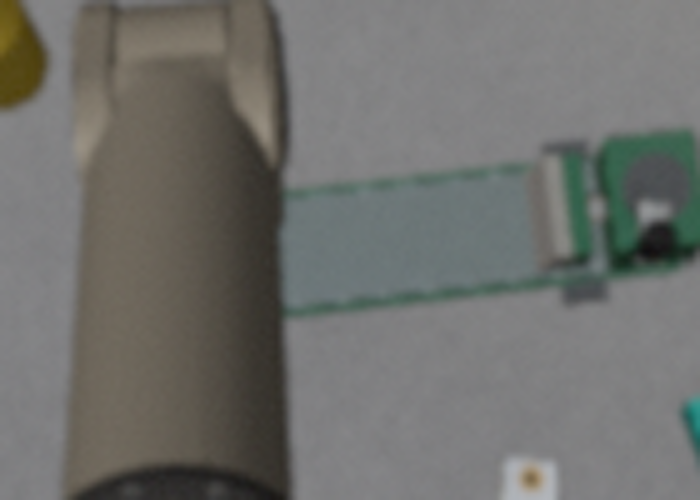

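{"api": "apply_moves", "payload": {
  "series": "0 0 0.003 0.04 0.002 0 0;0 0 0.003 0.07 0.002 0 0;0 0 0.003 0.083 0.002 0 0;0 0 0.003 0.086 0.002 0 0;0 0 0.003 0.088 0.002 0 0;0 0 0.003 0.088 0.002 0 0"
}}

```text
clock: 4.97
tcp_pos: [0.5976, 0.0954, 0.0311]
orientation: [1.131, 1.255, -1.129]
contact_force: [-0.4, -0.5, -2.8]
grip_width: 0.0498
```

```bash
python3 - <<'E'
from h import *
rel((.5955,.0960,.029),6.1)
a=grab_frame('scene');crop(a,270,130,400,270,4,'s4.png')
E
```

```text
t 4.97 tcp [0.5976 0.0954 0.0311] yaw 6.1 rows w [ 0.0004  0.0015 -0.0028] d [ 0.0021 -0.002  -0.0008] grip 0.0498 F [-0.4 -0.5 -2.8] j7 0.07
```

View pics/s4.png

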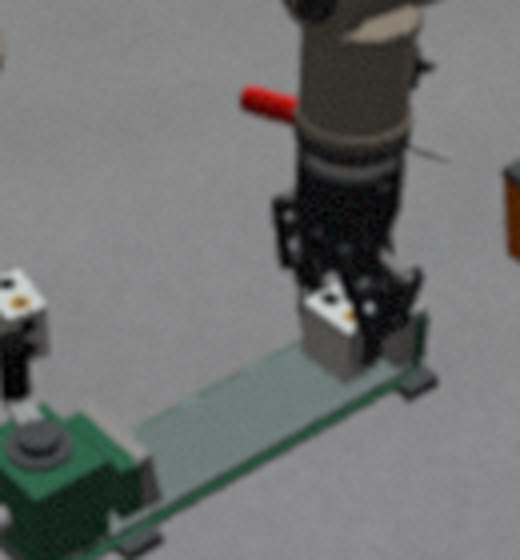

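{"api": "apply_moves", "payload": {
  "series": "0 0 0 0.0025 0 0 0;0 0 0 0.0025 0 0 0;0 0 0 0.0025 0 0 0.9;0 0 0 0.0025 0 0 0.9;0 0 0 0.0025 0 0 0.9;0 0 0 -0.04 0 0 1;0 0 0 -0.1 0 0 1;0 0 0 -0.12 0 0 1;0 0 0 -0.12 0 -0.06 1;0 0 0 -0.12 0 -0.12 1;0 0 0 -0.12 0 -0.18 1;0 0 0 -0.12 0 -0.2 1"
}}

```text
clock: 6.52
tcp_pos: [0.5735, 0.3, 0.1496]
orientation: [1.126, 1.261, -1.124]
contact_force: [-0.5, 0.1, 0.1]
grip_width: 0.0851
```

```bash
python3 - <<'E'
from m import *
rel((.5955,.0960,.029),6.1)
a=grab_frame('scene');crop(a,270,130,400,270,4,'s5.png')
a=grab_frame('top');crop(a,240,150,380,250,5,'t5.png');cv2.imwrite('pics/top5.png',a)
for r in whites(a,.065):print(*r)
E
```

```text
t 6.53 tcp [0.5735 0.3    0.1496] yaw 6.5 rows w [ 0.0071 -0.0005 -0.0007] d [ 0.1205 -0.0014  0.2052] grip 0.0851 F [-0.5  0.1  0.1] j7 -0.3
[153.  251.5] [0.4306 0.5109 0.065 ] [np.float64(0.0499), np.float64(0.0467)] [-90.6, -177.4]
[345.5 249.5] [ 0.4309 -0.0879  0.065 ] [np.float64(0.0343), np.float64(0.0467)] [-90.6, 178.7]
[413.6 241.4] [ 0.4539 -0.3009  0.065 ] [np.float64(0.0512), np.float64(0.0352)] [-10.5, -98.8]
[286.4 198.1] [0.5957 0.0962 0.065 ] [np.float64(0.0331), np.float64(0.0497)] [-83.3, -173.1]
[165.2 201.3] [0.5891 0.4801 0.065 ] [np.float64(0.0295), np.float64(0.0731)] [-82.2, -169.6]
[413.5 169. ] [ 0.6865 -0.3108  0.065 ] [np.float64(0.0482), np.float64(0.0462)] [-90.6, 177.3]
```

View pics/s5.png

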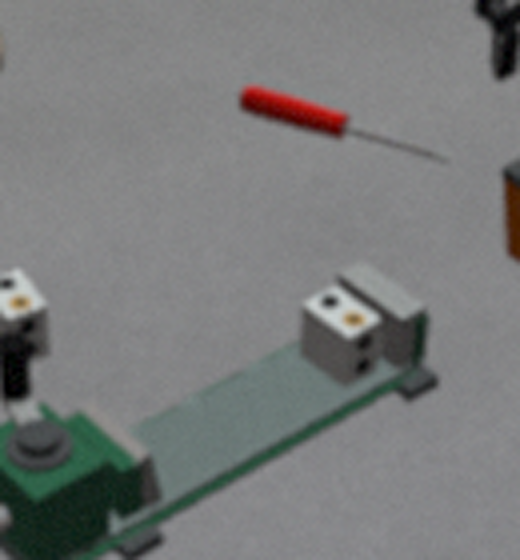

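View pics/t5.png

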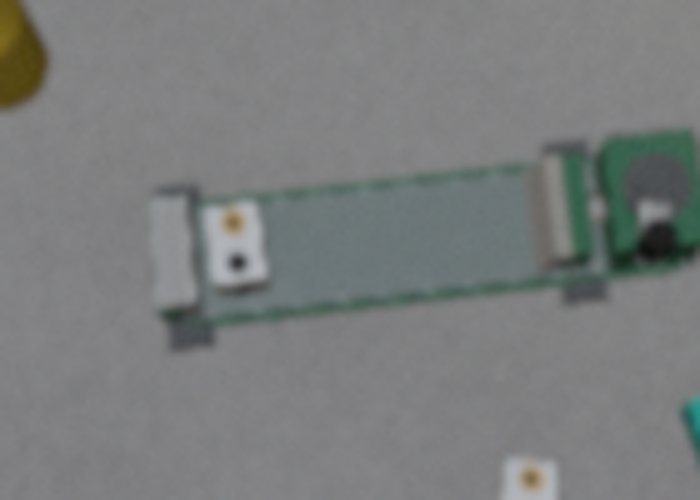

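```bash
python3 - <<'E'
from m import *
rel((.4318,-.0888,.11),-1.1)
E
```

```text
t 6.62 tcp [0.5743 0.2975 0.1495] yaw 6.4 rows w [ 0.1309  0.0007 -0.0009] d [ 0.0397 -0.1847  0.3679] grip 0.0855 F [-0.   0.1  0.6] j7 -0.3
```

{"api": "apply_moves", "payload": {
  "series": "0.13 0 0 0 -0.185 0.368 1;0.13 0 0 0 -0.185 0.368 1;0.13 0 0 0 -0.185 0.368 1;0.13 0 0 0 -0.185 0.368 1;0.13 0 0 0 -0.185 0.368 1;0.13 0 0 0 -0.185 0.368 1;0.13 0 0 0 -0.185 0.368 1;0.13 0 0 0 -0.185 0.368 1;0.13 0 0 0.04 -0.185 0.368 1;0.13 0 0 0.04 -0.185 0.368 1;0.13 0 0 0.04 -0.185 0.368 1"
}}

```text
clock: 8.0
tcp_pos: [0.4309, -0.0917, 0.1109]
orientation: [1.226, 1.196, -1.226]
contact_force: [0.8, 0.6, -0.7]
grip_width: 0.0856
```

```bash
python3 - <<'E'
from m import *
rel((.4318,-.0888,.012),-1.1)
E
```

```text
t 8.0 tcp [ 0.4309 -0.0917  0.1109] yaw -1.3 rows w [-0.0043  0.0018 -0.0015] d [ 0.0989  0.0007 -0.0031] grip 0.0856 F [ 0.8  0.6 -0.7] j7 0.25
```

{"api": "apply_moves", "payload": {
  "series": "0 0 0 0.05 0.001 -0.002 1;0 0 0 0.09 0.001 -0.002 1;0 0 0 0.099 0.001 -0.002 1;0 0 0 0.099 0.001 -0.002 1;0 0 0 0.099 0.001 -0.002 0;0 0 0 0.099 0.001 -0.002 0;0 0 0 0.099 0.001 -0.002 0;0 0 0 0.099 0.001 -0.002 0;0 0 0 0.099 0.001 -0.002 0",
  "force": 40
}}

```text
clock: 9.12
tcp_pos: [0.4331, -0.0896, 0.0127]
orientation: [1.227, 1.194, -1.224]
contact_force: [-1.0, 0.3, 12.5]
grip_width: 0.0501
```

```bash
python3 - <<'E'
from m import *
rel((.600,.0565,.115),6.1)
a=grab_frame('scene');crop(a,220,150,400,280,4,'s6.png')
E
```

```text
t 9.12 tcp [ 0.4331 -0.0896  0.0127] yaw -1.3 rows w [-0.1298  0.0013 -0.0038] d [-0.1019  0.1639 -0.1498] grip 0.0501 F [-1.   0.3 12.5] j7 0.4
```

View pics/s6.png

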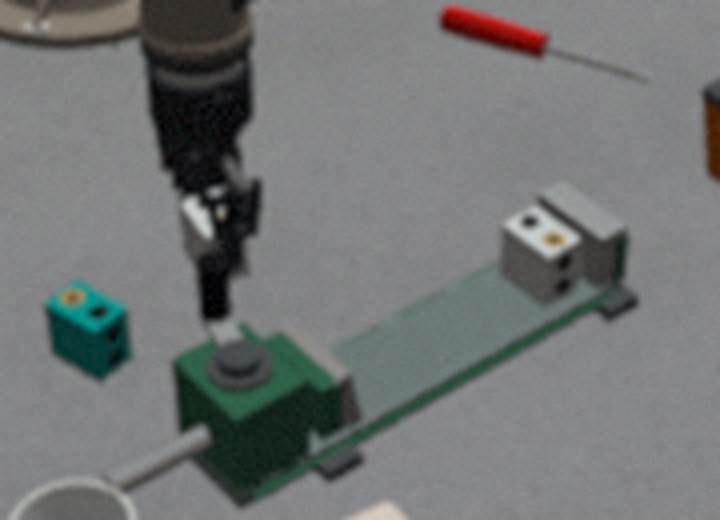

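{"api": "apply_moves", "payload": {
  "series": "0 0 0 -0.05 0 0 0;0 0 0 -0.1 0 0 0;-0.05 0 0 -0.105 0.05 -0.05 0;-0.1 0 0 -0.105 0.1 -0.1 0;-0.13 0 0 -0.105 0.164 -0.15 0;-0.13 0 0 -0.105 0.164 -0.15 0;-0.13 0 0 -0.105 0.164 -0.15 0;-0.13 0 0 -0.105 0.164 -0.15 0;-0.13 0 0 -0.105 0.164 -0.15 0;-0.13 0 0 -0.105 0.164 -0.15 0"
}}

```text
clock: 10.42
tcp_pos: [0.5986, 0.0559, 0.1164]
orientation: [1.13, 1.255, -1.131]
contact_force: [-0.3, 0.1, -2.4]
grip_width: 0.0502
```

```bash
python3 - <<'E'
from m import *
rel((.599,.0562,.029),6.3)
E
```

```text
t 10.43 tcp [0.5986 0.0559 0.1164] yaw 6.1 rows w [-0.0042  0.0017 -0.001 ] d [ 0.0874  0.0003 -0.0004] grip 0.0502 F [-0.3  0.1 -2.4] j7 0.14
```

{"api": "apply_moves", "payload": {
  "series": "-0.003 0 0 0.05 0 0 0;-0.003 0 0 0.075 0 0 0;-0.003 0 0 0.085 0 0 0;-0.003 0 0 0.088 0 0 0;-0.003 0 0 0.089 0 0 0;-0.003 0 0 0.089 0 0 0.9;-0.003 0 0 0.089 0 0 0.9;-0.003 0 0 0.089 0 0 0.9;-0.003 0 0 0.04 0 0 1;-0.003 0 0 -0.02 0 0 1;-0.003 0 0 -0.08 0 0 1;-0.003 0 0 -0.08 0 0 1"
}}

```text
clock: 11.92
tcp_pos: [0.6025, 0.0569, 0.2018]
orientation: [1.134, 1.251, -1.12]
contact_force: [0.3, 0.4, -0.8]
grip_width: 0.0855
```

```bash
python3 - <<'E'
from m import *
rel((.4566,-.3036,.11),-9.7)
E
```

```text
t 11.93 tcp [0.6025 0.0569 0.2018] yaw 6.3 rows w [ 0.2788 -0.0012 -0.0114] d [ 0.0898 -0.1854  0.3424] grip 0.0855 F [ 0.3  0.4 -0.8] j7 0.1
```

{"api": "apply_moves", "payload": {
  "series": "0.28 0 0 0 -0.185 0.341 1;0.28 0 0 0 -0.185 0.341 1;0.28 0 0 0 -0.185 0.341 1;0.28 0 0 0 -0.185 0.341 1;0.28 0 0 0 -0.185 0.341 1;0.28 0 0 0 -0.185 0.341 1;0.28 0 0 0 -0.185 0.341 1;0.28 0 0 0 -0.185 0.341 1;0.28 0 0 0.05 -0.185 0.341 1;0.28 0 0 0.09 -0.185 0.341 1;0.28 0 0 0.09 -0.185 0.341 1;0.28 0 0 0.09 -0.185 0.341 1"
}}

```text
clock: 13.42
tcp_pos: [0.4541, -0.3019, 0.1076]
orientation: [1.332, 1.122, -1.331]
contact_force: [-0.1, -0.2, 0.4]
grip_width: 0.0853
```

```bash
python3 - <<'E'
from m import *
rel((.4566,-.3030,.012),-9.7)
a=grab_frame('scene');crop(a,180,150,360,280,4,'s7.png')
a=grab_frame('top');crop(a,260,150,460,290,4,'t7.png');cv2.imwrite('pics/top7.png',a)
for z in(.05,.065):
  for r in whites(a,z):print(*r)
E
```

```text
t 13.43 tcp [ 0.4541 -0.3019  0.1076] yaw -9.6 rows w [ 0.001   0.0014 -0.0028] d [0.0956 0.0024 0.0006] grip 0.0853 F [-0.1 -0.2  0.4] j7 0.64
[153.  251.5] [0.4318 0.5162 0.05  ] [np.float64(0.0504), np.float64(0.0472)] [-90.6, -177.4]
[292.4 197.5] [0.6002 0.0779 0.05  ] [np.float64(0.0723), np.float64(0.051)] [-85.7, -175.6]
[413.5 169. ] [ 0.6904 -0.3141  0.05  ] [np.float64(0.0487), np.float64(0.0467)] [-90.6, 177.3]
[153.  251.5] [0.4306 0.5109 0.065 ] [np.float64(0.0499), np.float64(0.0467)] [-90.6, -177.4]
[292.4 197.5] [0.5972 0.0771 0.065 ] [np.float64(0.0715), np.float64(0.0505)] [-85.7, -175.6]
[413.5 169. ] [ 0.6865 -0.3108  0.065 ] [np.float64(0.0482), np.float64(0.0462)] [-90.6, 177.3]
```

View pics/s7.png

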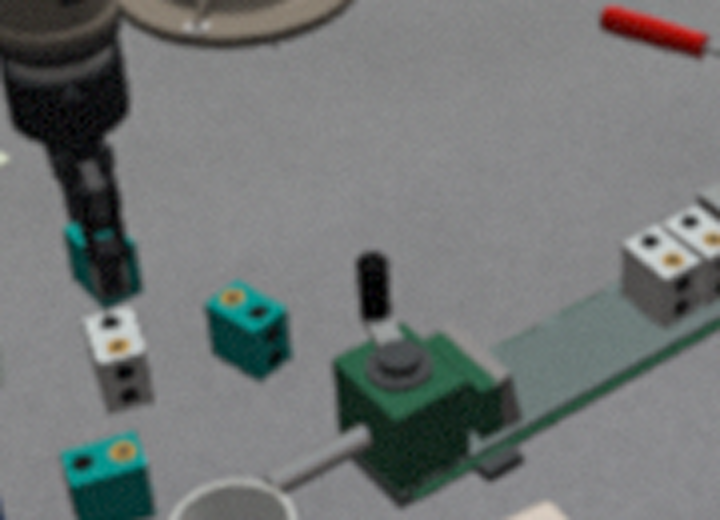

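View pics/t7.png

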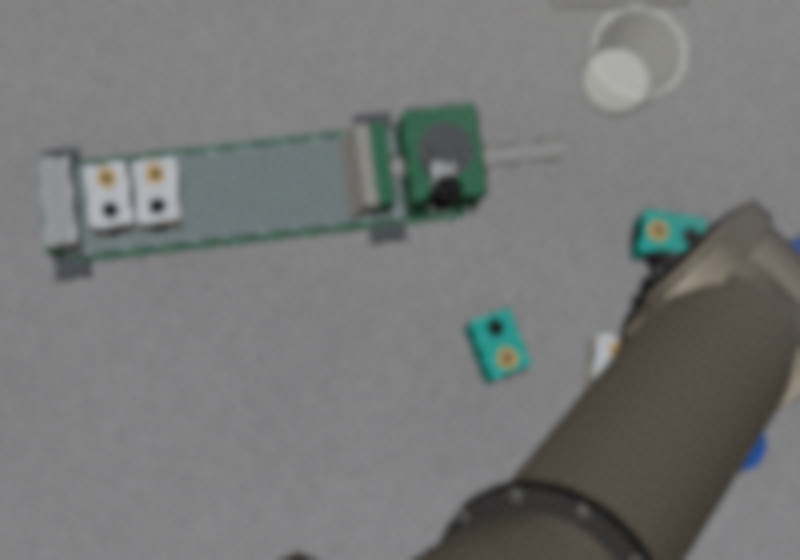

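{"api": "apply_moves", "payload": {
  "series": "0 0 0 0.05 0.002 0.0005 1;0 0 0 0.088 0.002 0.0005 1;0 0 0 0.096 0.002 0.0005 1;0 0 0 0.096 0.002 0.0005 1;0 0 0 0.096 0.002 0.0005 0;0 0 0 0.096 0.002 0.0005 0;0 0 0 0.096 0.002 0.0005 0;0 0 0 0.096 0.002 0.0005 0;0 0 0 0.096 0.002 0.0005 0",
  "force": 40
}}

```text
clock: 14.65
tcp_pos: [0.4558, -0.3039, 0.012]
orientation: [1.334, 1.12, -1.331]
contact_force: [-1.2, 1.3, 6.9]
grip_width: 0.0495
```

```bash
python3 - <<'E'
from m import *
rel((.6034,.0160,.22),6.3)
E
```

```text
t 14.65 tcp [ 0.4558 -0.3039  0.012 ] yaw -9.7 rows w [-0.28    0.0021 -0.0037] d [-0.2081  0.0922 -0.34  ] grip 0.0495 F [-1.2  1.3  6.9] j7 0.74
```

{"api": "apply_moves", "payload": {
  "series": "0 0 0 -0.06 0 0 0;0 0 0 -0.12 0 0 0;0 0 0 -0.18 0 0 0;-0.05 0 0 -0.208 0.01 -0.03 0;-0.28 0 0 -0.208 0.092 -0.34 0;-0.28 0 0 -0.208 0.092 -0.34 0;-0.28 0 0 -0.208 0.092 -0.34 0;-0.28 0 0 -0.208 0.092 -0.34 0;-0.28 0 0 -0.208 0.092 -0.34 0;-0.28 0 0 -0.208 0.092 -0.34 0;-0.28 0 0 -0.208 0.092 -0.34 0;-0.28 0 0 -0.208 0.092 -0.34 0"
}}

```text
clock: 16.15
tcp_pos: [0.602, 0.014, 0.2185]
orientation: [1.129, 1.255, -1.131]
contact_force: [-0.2, 0.2, -2.5]
grip_width: 0.0493
```

```bash
python3 - <<'E'
from m import *
rel((.6034,.0160,.0285),6.3)
E
```

```text
t 16.15 tcp [0.602  0.014  0.2185] yaw 6.1 rows w [-0.003   0.0025 -0.0008] d [ 0.19    0.0015 -0.0023] grip 0.0493 F [-0.2  0.2 -2.5] j7 0.18
```

{"api": "apply_moves", "payload": {
  "series": "-0.003 0 0 0.06 0.001 -0.001 0;-0.003 0 0 0.12 0.001 -0.001 0;-0.003 0 0 0.17 0.001 -0.001 0;-0.003 0 0 0.185 0.001 -0.001 0;-0.003 0 0 0.1895 0.001 -0.001 0;-0.003 0 0 0.1895 0.001 -0.001 0;-0.003 0 0 0.1895 0.001 -0.001 0.9;-0.003 0 0 0.1895 0.001 -0.001 0.9;-0.003 0 0 0.1895 0.001 -0.001 0.9;-0.003 0 0 0.14 0.001 -0.001 1;-0.003 0 0 0.08 0.001 -0.001 1;-0.003 0 0 0.02 0.001 -0.001 1"
}}

```text
clock: 17.65
tcp_pos: [0.6033, 0.0174, 0.2002]
orientation: [1.125, 1.258, -1.126]
contact_force: [1.5, 0.7, -0.3]
grip_width: 0.0854
```

{"api": "apply_moves", "payload": {
  "series": "0 0 0 0 -0.06 -0.06 1;0 0 0 0 -0.12 -0.1 1;0 0 0 0 -0.16 -0.14 1;0 0 0 0 -0.16 -0.14 1"
}}

```text
clock: 18.15
tcp_pos: [0.4258, 0.1403, 0.1979]
orientation: [1.123, 1.262, -1.123]
contact_force: [0.4, 0.0, -0.2]
grip_width: 0.0854
```

```bash
python3 - <<'E'
from m import *
rel((.6034,.0160,.0285),6.3)
a=grab_frame('scene');crop(a,240,150,400,270,5,'s8.png');cv2.imwrite('pics/scene8.png',a)
a=grab_frame('top');crop(a,260,160,400,240,5,'t8.png');cv2.imwrite('pics/top8.png',a)
E
```

```text
t 18.15 tcp [0.4258 0.1403 0.1979] yaw 6.7 rows w [ 0.0067  0.0005 -0.0002] d [0.1695 0.1619 0.1441] grip 0.0854 F [ 0.4  0.  -0.2] j7 -0.25
```

View pics/s8.png

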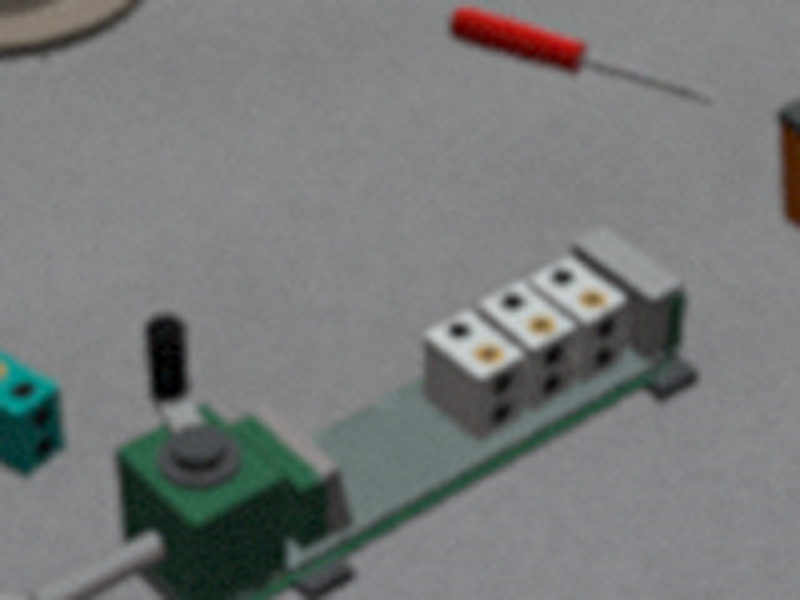

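View pics/t8.png

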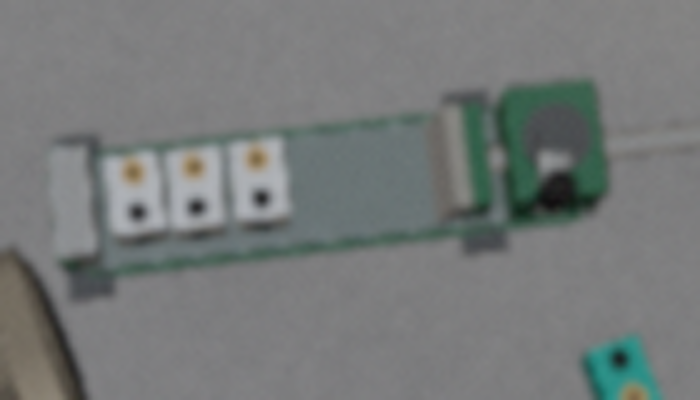

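```bash
python3 - <<'E'
from m import *
a=cv2.imread('pics/top8.png');g=a.max(2)
m=(g<60).astype(np.uint8);m[:190]=0;m[206:]=0;m[:,:362]=0;m[:,380:]=0
ys,xs=np.where(m);print('top blob',xs.mean(),ys.mean(),xs.min(),xs.max(),ys.min(),ys.max(),len(xs))
for z in(.144,.135):print(toplane('top',[(xs.mean(),ys.mean())],z))
s=cv2.imread('pics/scene8.png');g=s.max(2)
m=(g<50).astype(np.uint8);m[:208]=0;m[232:]=0;m[:,:265]=0;m[:,284:]=0
ys2,xs2=np.where(m);print('sc blob',xs2.mean(),ys2.mean(),xs2.min(),xs2.max(),ys2.min(),ys2.max())
q=(xs2.mean(),ys2.mean())
print(toplane('scene',[q],.121),toplane('scene',[np.array(q)-[1.,.7]],.121))
# bed fit: jaw & blocks for checking bias: third block placed approx tcp (.6034,.016)
th=np.radians(6.3)
print(proj('scene',[(.6020,.0150,.065)]), 'obs', np.array([478,350])/5+[240,150])
# axis disc
print(toplane('top',[(558/5+260-.4,132/5+160-.4)],.09))
print(toplane('scene',[(200/5+240,450/5+150)],.088))
E
```

```text
top blob 370.4657534246575 199.05479452054794 363 378 195 203 73
[[ 0.57461703 -0.16076759  0.144     ]]
[[ 0.57634772 -0.16183678  0.135     ]]
sc blob 272.9591836734694 221.5 270 276 214 229
[[ 0.58567183 -0.16394953  0.121     ]] [[ 0.58179257 -0.16483528  0.121     ]]
[[332.64022135 217.58446352]] obs [335.6 220. ]
[[ 0.62655025 -0.17068777  0.09      ]]
[[ 0.62575645 -0.16680415  0.088     ]]
```

```bash
python3 - <<'E'
from m import *
rel((.578,-.164,.2),-84)
E
```

```text
t 18.25 tcp [0.4265 0.1404 0.198 ] yaw 6.7 rows w [ 1.5837e+00 -0.0000e+00 -5.0000e-04] d [-0.0019  0.1147  0.3201] grip 0.0856 F [0.9 0.4 0.2] j7 -0.25
```

{"api": "apply_moves", "payload": {
  "series": "1.583 0 0 -0.002 0.115 0.32 1;1.583 0 0 -0.002 0.115 0.32 1;1.583 0 0 -0.002 0.115 0.32 1;1.583 0 0 -0.002 0.115 0.32 1;1.583 0 0 -0.002 0.115 0.32 1;1.583 0 0 -0.002 0.115 0.32 1;1.583 0 0 -0.002 0.115 0.32 1;1.583 0 0 -0.002 0.115 0.32 1;1.583 0 0 -0.002 0.115 0.32 1;1.583 0 0 -0.002 0.115 0.32 1;1.583 0 0 -0.002 0.115 0.32 1;1.583 0 0 -0.002 0.115 0.32 1"
}}

```text
clock: 19.75
tcp_pos: [0.5793, -0.1667, 0.2007]
orientation: [2.17, 0.108, -2.167]
contact_force: [0.4, 0.1, -0.0]
grip_width: 0.085
```

```bash
python3 - <<'E'
from m import *
rel((.578,-.164,.106),-84)
a=grab_frame('scene');crop(a,220,150,330,260,5,'s9.png')
E
```

```text
t 19.75 tcp [ 0.5793 -0.1667  0.2007] yaw -84.2 rows w [-0.0032 -0.0015 -0.0017] d [ 0.0947 -0.003   0.0011] grip 0.085 F [ 0.4  0.1 -0. ] j7 -0.86
```

View pics/s9.png

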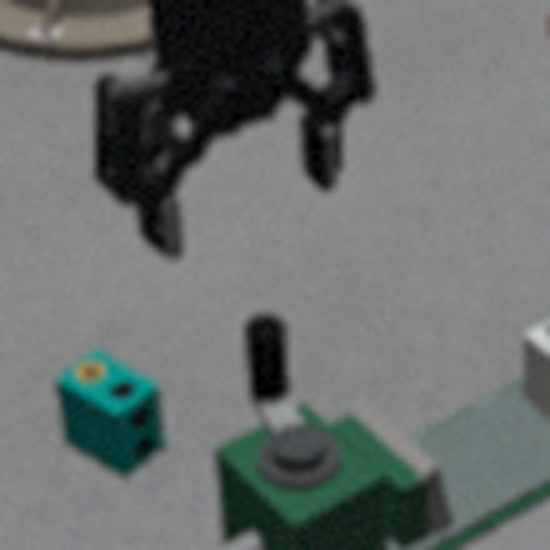

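```bash
python3 - <<'E'
from m import *
for P in [(.5793,-.1667,.2007),(.5793,-.1667,.2007+.013),(.5793,-.1667,.144),(.5793,-.1667,.098)]:
    print((proj('scene',[P])-[220,150])*5)
E
```

```text
[[245.17290838 232.63922821]]
[[243.59283635 212.11093321]]
[[251.81968816 318.99418792]]
[[256.93640085 385.47051665]]
```

{"api": "apply_moves", "payload": {
  "series": "0 0 0 0.04 -0.005 0.001 1;0 0 0 0.08 -0.005 0.001 1;0 0 0 0.093 -0.005 0.001 1;0 0 0 0.093 -0.005 0.001 1",
  "force": 20
}}

```text
clock: 20.3
tcp_pos: [0.5777, -0.162, 0.1075]
orientation: [2.169, 0.107, -2.168]
contact_force: [0.4, 0.8, 0.6]
grip_width: 0.0852
```

```bash
python3 - <<'E'
from m import *
rel((.58,-.162,.106),-84)
a=grab_frame('scene');crop(a,220,150,330,260,5,'s10.png')
a=grab_frame('top');crop(a,320,150,430,260,5,'t10.png')
E
```

```text
t 20.3 tcp [ 0.5777 -0.162   0.1075] yaw -84.2 rows w [-0.0041 -0.0004 -0.0018] d [ 0.0015  0.0002 -0.0023] grip 0.0852 F [0.4 0.8 0.6] j7 -0.78
```

View pics/s10.png

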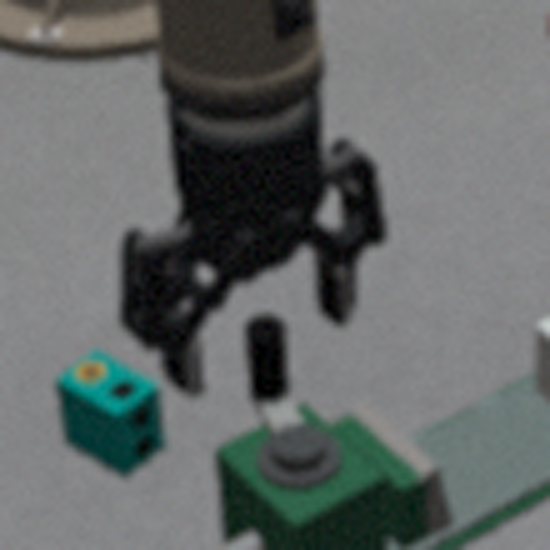

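View pics/t10.png

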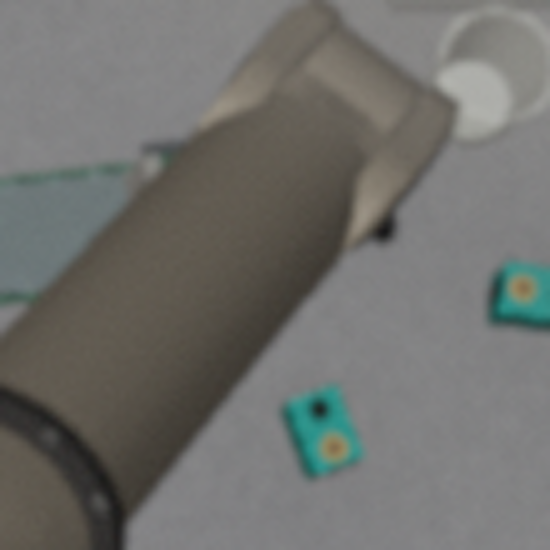

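{"api": "apply_moves", "payload": {
  "series": "0 0 0 0.002 0 -0.002 0;0 0 0 0.002 0 -0.002 0;0 0 0 0.002 0 -0.002 0;0 0 0 0.002 0 -0.002 0;0 0 0 0.002 0 -0.002 0;0 0 0 0.002 0 -0.002 0;0 0 0 0.002 0 -0.002 0",
  "force": 30
}}

```text
clock: 21.28
tcp_pos: [0.58, -0.1618, 0.1059]
orientation: [2.171, 0.107, -2.167]
contact_force: [-1.0, -0.6, 5.4]
grip_width: 0.0209
```

```bash
python3 - <<'E'
from m import *
rel((.58,-.162,.106),-84)
a=grab_frame('scene');crop(a,220,150,330,260,5,'s11.png')
E
```

```text
t 21.27 tcp [ 0.58   -0.1618  0.1059] yaw -84.2 rows w [-0.0042 -0.0018 -0.002 ] d [-0.0001  0.0002  0.    ] grip 0.0209 F [-1.  -0.6  5.4] j7 -0.78
```

View pics/s11.png

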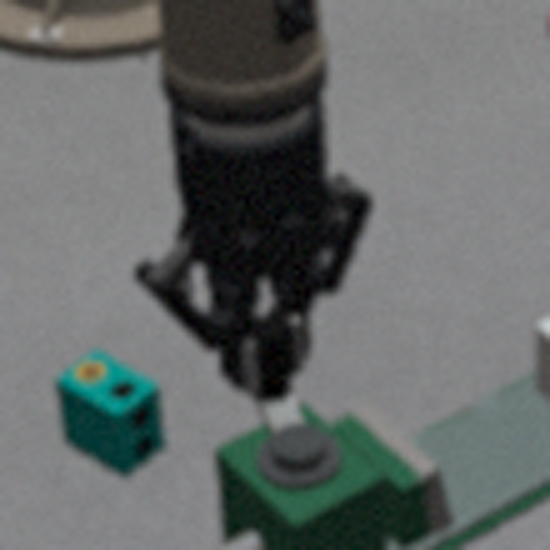

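```bash
cat > crank.py <<'E'
from h import *
def tab(c,phi0,steps,step=15.,yaw=-84.2,hand=0):
    a=np.radians(yaw);Y=np.array([np.cos(a),np.sin(a)]);Z=np.array([np.sin(a),-np.cos(a)])
    r=lambda f:.042*np.array([np.cos(np.radians(f)),np.sin(np.radians(f))])
    return ';'.join('0 0 0 0 %.4f %.4f %g'%(d@Y,d@Z,hand) for d in [r(phi0-step*(i+1))-r(phi0) for i in range(steps)])
E
python3 -c "
from crank import *
print(tab(0,166.7,12))"
```

```text
0 0 0 0 -0.0098 -0.0049 0;0 0 0 0 -0.0180 -0.0122 0;0 0 0 0 -0.0240 -0.0213 0;0 0 0 0 -0.0275 -0.0317 0;0 0 0 0 -0.0281 -0.0427 0;0 0 0 0 -0.0259 -0.0534 0;0 0 0 0 -0.0210 -0.0632 0;0 0 0 0 -0.0138 -0.0714 0;0 0 0 0 -0.0046 -0.0775 0;0 0 0 0 0.0058 -0.0809 0;0 0 0 0 0.0167 -0.0816 0;0 0 0 0 0.0275 -0.0794 0
```

{"api": "apply_moves", "payload": {
  "series": "0 0 0 0 -0.010 -0.005 0;0 0 0 0 -0.018 -0.012 0;0 0 0 0 -0.024 -0.0215 0;0 0 0 0 -0.0275 -0.0315 0;0 0 0 0 -0.028 -0.0425 0;0 0 0 0 -0.026 -0.0535 0;0 0 0 0 -0.026 -0.0535 0"
}}

```text
clock: 22.2
tcp_pos: [0.6319, -0.1281, 0.1059]
orientation: [2.172, 0.112, -2.166]
contact_force: [0.8, 3.9, 6.0]
grip_width: 0.0215
```

```bash
python3 - <<'E'
from m import *
rel((.58,-.162,.106),-84)
a=grab_frame('scene');crop(a,220,150,380,260,5,'s12.png')
E
```

```text
t 22.2 tcp [ 0.6319 -0.1281  0.1059] yaw -84.1 rows w [-0.002  -0.0027  0.0004] d [-0.0002  0.0284  0.0551] grip 0.0215 F [0.8 3.9 6. ] j7 -0.85
```

View pics/s12.png

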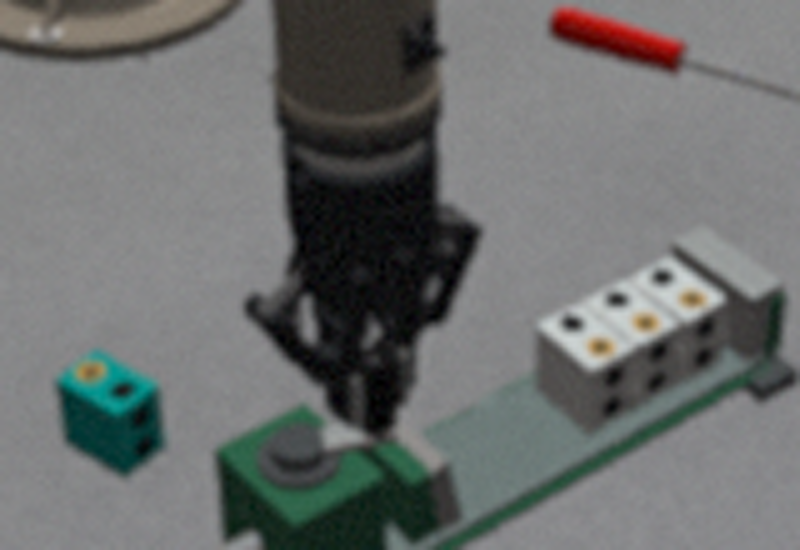

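```bash
python3 -c "
from crank import *
print(tab(0,76.7,12));print(tab(0,-103.3,12))"
```

```text
0 0 0 0 0.0049 -0.0098 0;0 0 0 0 0.0122 -0.0180 0;0 0 0 0 0.0213 -0.0240 0;0 0 0 0 0.0317 -0.0275 0;0 0 0 0 0.0427 -0.0281 0;0 0 0 0 0.0534 -0.0259 0;0 0 0 0 0.0632 -0.0210 0;0 0 0 0 0.0714 -0.0138 0;0 0 0 0 0.0775 -0.0046 0;0 0 0 0 0.0809 0.0058 0;0 0 0 0 0.0816 0.0167 0;0 0 0 0 0.0794 0.0275 0
0 0 0 0 -0.0049 0.0098 0;0 0 0 0 -0.0122 0.0180 0;0 0 0 0 -0.0213 0.0240 0;0 0 0 0 -0.0317 0.0275 0;0 0 0 0 -0.0427 0.0281 0;0 0 0 0 -0.0534 0.0259 0;0 0 0 0 -0.0632 0.0210 0;0 0 0 0 -0.0714 0.0138 0;0 0 0 0 -0.0775 0.0046 0;0 0 0 0 -0.0809 -0.0058 0;0 0 0 0 -0.0816 -0.0167 0;0 0 0 0 -0.0794 -0.0275 0
```

{"api": "apply_moves", "payload": {
  "series": "0 0 0 0 0.005 -0.010 0;0 0 0 0 0.012 -0.018 0;0 0 0 0 0.0215 -0.024 0;0 0 0 0 0.0315 -0.0275 0;0 0 0 0 0.0425 -0.028 0;0 0 0 0 0.0535 -0.026 0;0 0 0 0 0.063 -0.021 0;0 0 0 0 0.0715 -0.014 0;0 0 0 0 0.0775 -0.0045 0;0 0 0 0 0.081 0.006 0;0 0 0 0 0.0815 0.0165 0;0 0 0 0 0.0795 0.0275 0"
}}

```text
clock: 23.75
tcp_pos: [0.6133, -0.2101, 0.106]
orientation: [2.174, 0.111, -2.163]
contact_force: [5.2, 4.6, 3.3]
grip_width: 0.0209
```

```bash
python3 - <<'E'
from m import *
rel((.58,-.162,.106),-84)
a=grab_frame('scene');crop(a,220,150,380,260,5,'s13.png')
E
```

```text
t 23.75 tcp [ 0.6133 -0.2101  0.106 ] yaw -84.1 rows w [-0.002  -0.005  -0.0005] d [-0.0002 -0.0512  0.0282] grip 0.0209 F [5.2 4.6 3.3] j7 -0.73
```

View pics/s13.png

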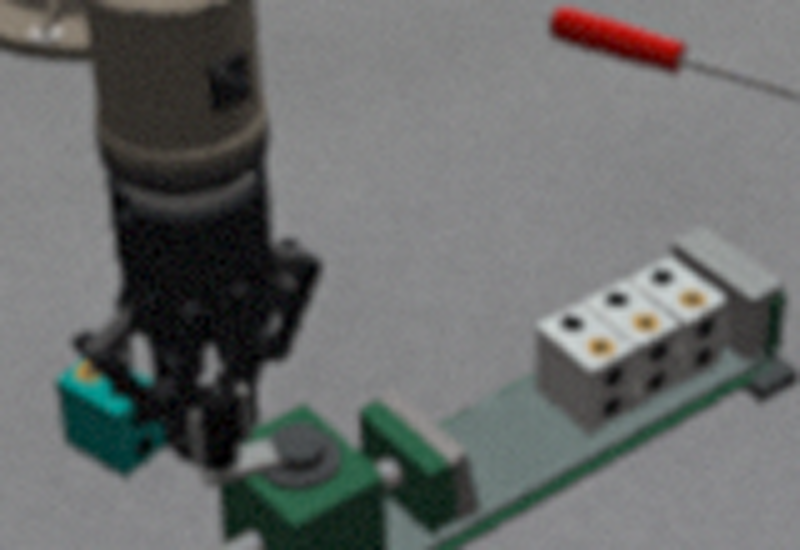

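{"api": "apply_moves", "payload": {
  "series": "0 0 0 0 -0.005 0.010 0;0 0 0 0 -0.012 0.018 0;0 0 0 0 -0.0215 0.024 0;0 0 0 0 -0.0315 0.0275 0;0 0 0 0 -0.0425 0.028 0;0 0 0 0 -0.0535 0.026 0;0 0 0 0 -0.063 0.021 0;0 0 0 0 -0.0715 0.014 0;0 0 0 0 -0.0775 0.0045 0;0 0 0 0 -0.081 -0.006 0;0 0 0 0 -0.0815 -0.0165 0;0 0 0 0 -0.0795 -0.0275 0"
}}

```text
clock: 25.3
tcp_pos: [0.63, -0.1275, 0.1059]
orientation: [2.169, 0.114, -2.171]
contact_force: [-4.6, 1.6, 11.2]
grip_width: 0.021
```

{"api": "apply_moves", "payload": {
  "series": "0 0 0 0 0.005 -0.010 0;0 0 0 0 0.012 -0.018 0;0 0 0 0 0.0215 -0.024 0;0 0 0 0 0.0315 -0.0275 0;0 0 0 0 0.0425 -0.028 0;0 0 0 0 0.0535 -0.026 0;0 0 0 0 0.063 -0.021 0;0 0 0 0 0.0715 -0.014 0;0 0 0 0 0.0775 -0.0045 0;0 0 0 0 0.081 0.006 0;0 0 0 0 0.0815 0.0165 0;0 0 0 0 0.0795 0.0275 0"
}}

```text
clock: 26.8
tcp_pos: [0.6124, -0.2099, 0.1059]
orientation: [2.173, 0.112, -2.165]
contact_force: [5.6, 4.7, 5.0]
grip_width: 0.0213
```

```bash
python3 - <<'E'
from m import *
rel((.6133,-.2101,.106),-84)
a=grab_frame('scene');crop(a,220,150,380,260,5,'s14.png')
E
```

```text
t 26.8 tcp [ 0.6124 -0.2099  0.1059] yaw -84.1 rows w [-0.0023 -0.0036  0.0004] d [-0.0001  0.0003 -0.0009] grip 0.0213 F [5.6 4.7 5. ] j7 -0.73
```

View pics/s14.png

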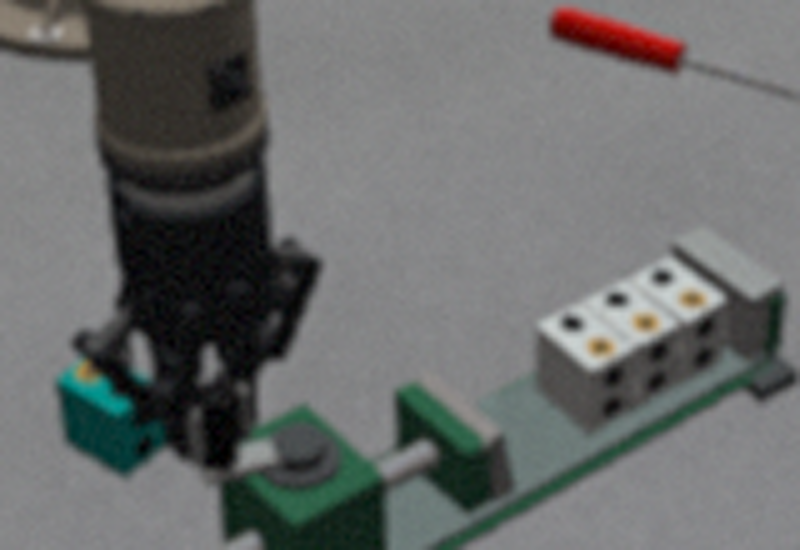

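Winding works cleanly. Continue.

{"api": "apply_moves", "payload": {
  "series": "0 0 0 0 -0.005 0.010 0;0 0 0 0 -0.012 0.018 0;0 0 0 0 -0.0215 0.024 0;0 0 0 0 -0.0315 0.0275 0;0 0 0 0 -0.0425 0.028 0;0 0 0 0 -0.0535 0.026 0;0 0 0 0 -0.063 0.021 0;0 0 0 0 -0.0715 0.014 0;0 0 0 0 -0.0775 0.0045 0;0 0 0 0 -0.081 -0.006 0;0 0 0 0 -0.0815 -0.0165 0;0 0 0 0 -0.0795 -0.0275 0"
}}

```text
clock: 28.35
tcp_pos: [0.6296, -0.1275, 0.1058]
orientation: [2.168, 0.114, -2.172]
contact_force: [-3.7, 2.9, 12.7]
grip_width: 0.0218
```

{"api": "apply_moves", "payload": {
  "series": "0 0 0 0 0.005 -0.010 0;0 0 0 0 0.012 -0.018 0;0 0 0 0 0.0215 -0.024 0;0 0 0 0 0.0315 -0.0275 0;0 0 0 0 0.0425 -0.028 0;0 0 0 0 0.0535 -0.026 0;0 0 0 0 0.063 -0.021 0;0 0 0 0 0.0715 -0.014 0;0 0 0 0 0.0775 -0.0045 0;0 0 0 0 0.081 0.006 0;0 0 0 0 0.0815 0.0165 0;0 0 0 0 0.0795 0.0275 0"
}}

```text
clock: 29.85
tcp_pos: [0.6124, -0.2099, 0.1059]
orientation: [2.173, 0.112, -2.165]
contact_force: [4.7, 4.6, 6.0]
grip_width: 0.0212
```

{"api": "apply_moves", "payload": {
  "series": "0 0 0 0 -0.005 0.010 0;0 0 0 0 -0.012 0.018 0;0 0 0 0 -0.0215 0.024 0;0 0 0 0 -0.0315 0.0275 0;0 0 0 0 -0.0425 0.028 0;0 0 0 0 -0.0535 0.026 0;0 0 0 0 -0.063 0.021 0;0 0 0 0 -0.0715 0.014 0;0 0 0 0 -0.0775 0.0045 0;0 0 0 0 -0.081 -0.006 0;0 0 0 0 -0.0815 -0.0165 0;0 0 0 0 -0.0795 -0.0275 0"
}}

```text
clock: 31.35
tcp_pos: [0.6295, -0.1275, 0.1058]
orientation: [2.168, 0.114, -2.172]
contact_force: [-4.1, 3.1, 12.2]
grip_width: 0.0214
```

{"api": "apply_moves", "payload": {
  "series": "0 0 0 0 0.005 -0.010 0;0 0 0 0 0.012 -0.018 0;0 0 0 0 0.0215 -0.024 0;0 0 0 0 0.0315 -0.0275 0;0 0 0 0 0.0425 -0.028 0;0 0 0 0 0.0535 -0.026 0;0 0 0 0 0.063 -0.021 0;0 0 0 0 0.0715 -0.014 0;0 0 0 0 0.0775 -0.0045 0;0 0 0 0 0.081 0.006 0;0 0 0 0 0.0815 0.0165 0;0 0 0 0 0.0795 0.0275 0"
}}

```text
clock: 32.85
tcp_pos: [0.6123, -0.2099, 0.1059]
orientation: [2.173, 0.112, -2.166]
contact_force: [6.2, 4.2, 5.6]
grip_width: 0.0216
```

```bash
python3 - <<'E'
from m import *
rel((.6133,-.2101,.106),-84)
a=grab_frame('scene');crop(a,220,150,380,260,5,'s15.png')
a=grab_frame('top');crop(a,260,160,400,240,5,'t15.png')
E
```

```text
t 32.85 tcp [ 0.6123 -0.2099  0.1059] yaw -84.1 rows w [-0.0023 -0.0033  0.0005] d [-0.0001  0.0003 -0.001 ] grip 0.0216 F [6.2 4.2 5.6] j7 -0.73
```

View pics/s15.png

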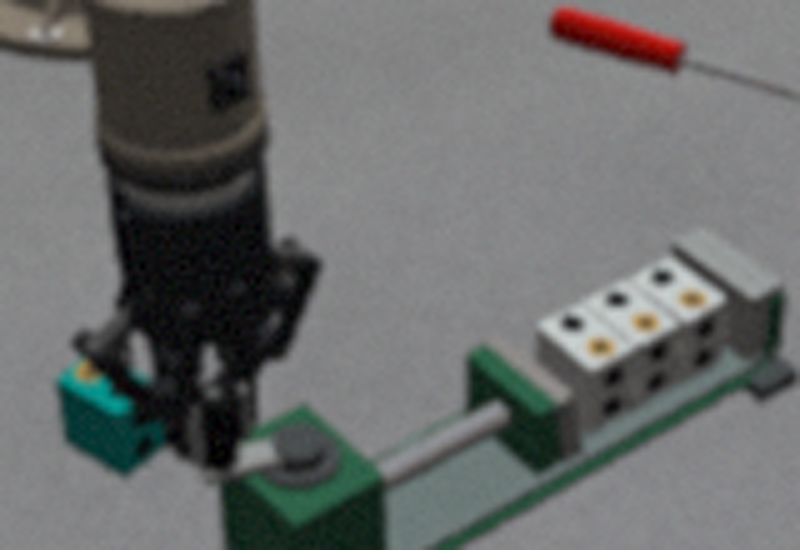

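View pics/t15.png

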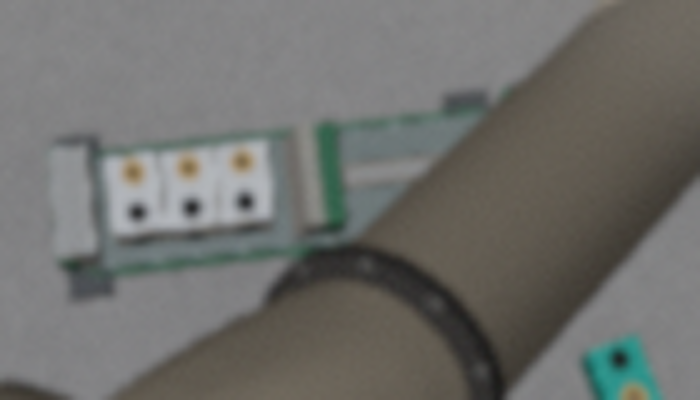

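{"api": "apply_moves", "payload": {
  "series": "0 0 0 0 -0.005 0.010 0;0 0 0 0 -0.012 0.018 0;0 0 0 0 -0.0215 0.024 0;0 0 0 0 -0.0315 0.0275 0;0 0 0 0 -0.0425 0.028 0;0 0 0 0 -0.0535 0.026 0"
}}

```text
clock: 33.7
tcp_pos: [0.5798, -0.1622, 0.1059]
orientation: [2.171, 0.105, -2.166]
contact_force: [4.7, -5.1, 2.8]
grip_width: 0.0208
```

```bash
python3 - <<'E'
from m import *
rel((.6133,-.2101,.106),-84)
a=grab_frame('scene');crop(a,280,170,390,250,7,'s16.png')
a=grab_frame('top');crop(a,260,170,360,230,8,'t16.png')
E
```

```text
t 33.7 tcp [ 0.5798 -0.1622  0.1059] yaw -84.3 rows w [-0.0048 -0.0018 -0.0035] d [ 0.0002  0.051  -0.0285] grip 0.0208 F [ 4.7 -5.1  2.8] j7 -0.78
```

View pics/s16.png

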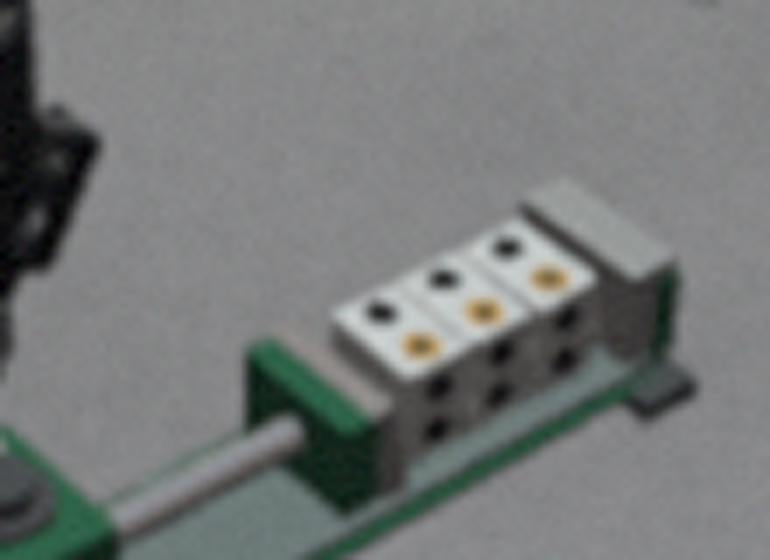

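View pics/t16.png

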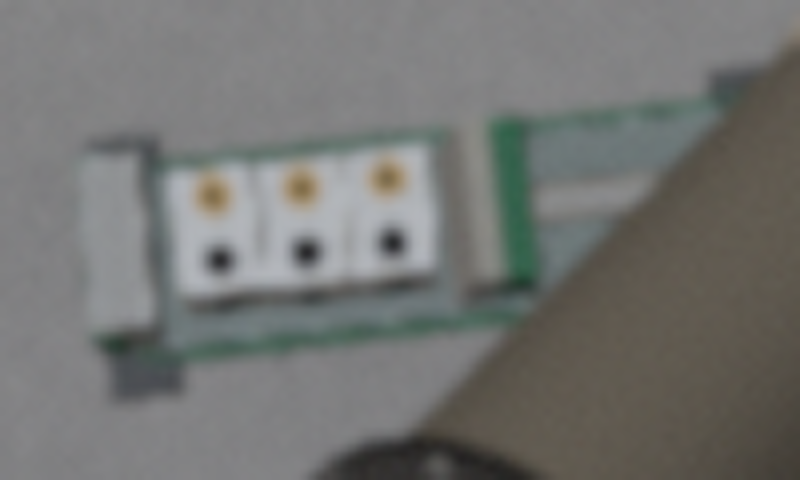

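{"api": "apply_moves", "payload": {
  "series": "0 0 0 0 -0.010 -0.005 0;0 0 0 0 -0.018 -0.012 0;0 0 0 0 -0.024 -0.0215 0;0 0 0 0 -0.0275 -0.0315 0;0 0 0 0 -0.028 -0.0425 0;0 0 0 0 -0.026 -0.0535 0"
}}

```text
clock: 34.55
tcp_pos: [0.6294, -0.1275, 0.1058]
orientation: [2.168, 0.114, -2.172]
contact_force: [-4.0, 2.2, 13.0]
grip_width: 0.0212
```

```bash
python3 - <<'E'
from m import *
rel((.6304,-.1275,.106),-84)
a=grab_frame('scene');crop(a,280,170,390,250,7,'s17.png')
a=grab_frame('top');crop(a,260,170,360,230,8,'t17.png')
E
```

```text
t 34.55 tcp [ 0.6294 -0.1275  0.1058] yaw -84.1 rows w [-0.0024  0.0019  0.0029] d [-0.0002  0.0001 -0.001 ] grip 0.0212 F [-4.   2.2 13. ] j7 -0.85
```

View pics/s17.png

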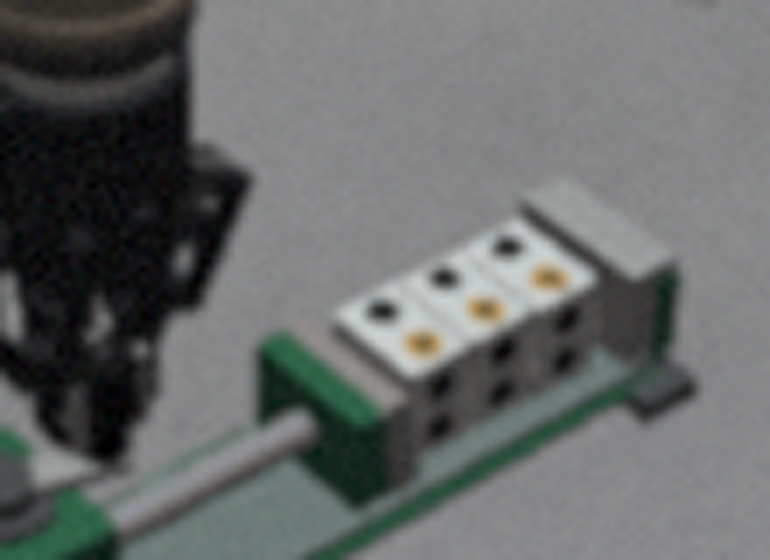

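View pics/t17.png

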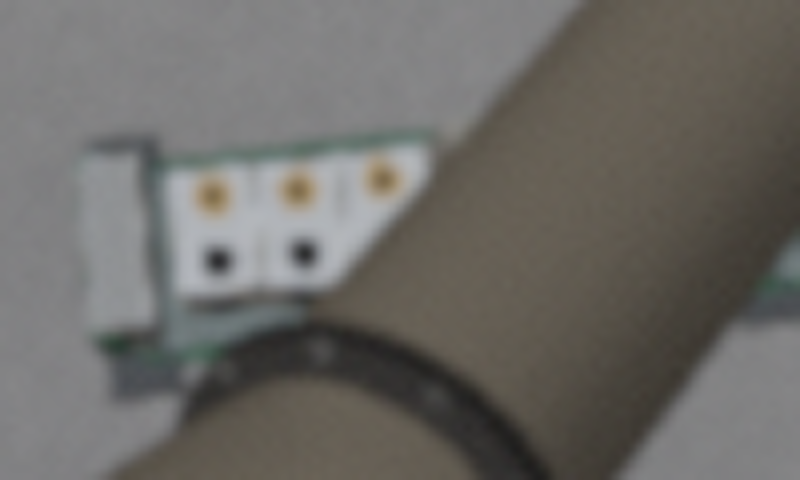

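{"api": "apply_moves", "payload": {
  "series": "0 0 0 0 0.005 -0.010 0;0 0 0 0 0.012 -0.018 0;0 0 0 0 0.0215 -0.024 0;0 0 0 0 0.0315 -0.0275 0;0 0 0 0 0.0425 -0.028 0;0 0 0 0 0.0535 -0.026 0"
}}

```text
clock: 35.4
tcp_pos: [0.6627, -0.1774, 0.1059]
orientation: [2.171, 0.116, -2.168]
contact_force: [0.1, 4.8, 10.2]
grip_width: 0.0214
```

```bash
python3 - <<'E'
from m import *
rel((.6304,-.1275,.106),-84)
a=grab_frame('scene');crop(a,280,170,390,250,7,'s18.png')
a=grab_frame('top');crop(a,260,170,360,230,8,'t18.png')
E
```

```text
t 35.4 tcp [ 0.6627 -0.1774  0.1059] yaw -84.1 rows w [-0.0011 -0.0017  0.0028] d [-0.     -0.0529  0.0269] grip 0.0214 F [ 0.1  4.8 10.2] j7 -0.81
```

View pics/s18.png

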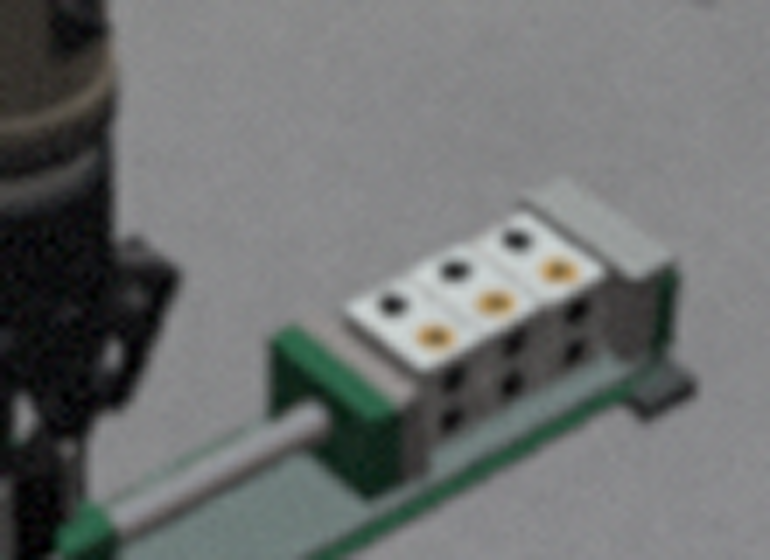

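View pics/t18.png

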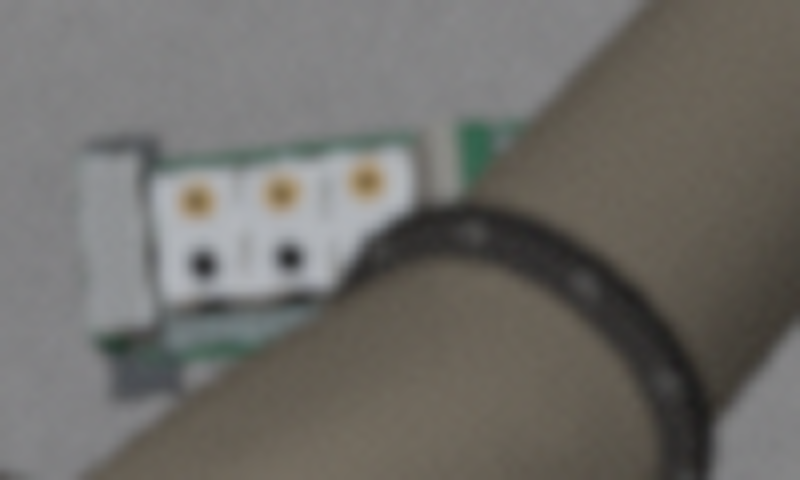

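```bash
python3 -c "
from crank import *
print(tab(0,-13.3,9))"
```

```text
0 0 0 0 0.0098 0.0049 0;0 0 0 0 0.0180 0.0122 0;0 0 0 0 0.0240 0.0213 0;0 0 0 0 0.0275 0.0317 0;0 0 0 0 0.0281 0.0427 0;0 0 0 0 0.0259 0.0534 0;0 0 0 0 0.0210 0.0632 0;0 0 0 0 0.0138 0.0714 0;0 0 0 0 0.0046 0.0775 0
```

{"api": "apply_moves", "payload": {
  "series": "0 0 0 0 0.010 0.005 0;0 0 0 0 0.018 0.012 0;0 0 0 0 0.018 0.012 0"
}}

```text
clock: 35.88
tcp_pos: [0.6512, -0.1985, 0.1059]
orientation: [2.171, 0.111, -2.17]
contact_force: [-0.1, 2.0, 8.0]
grip_width: 0.021
```

```bash
python3 - <<'E'
from m import *
rel((.6304,-.1275,.106),-84)
a=grab_frame('scene');crop(a,280,170,390,250,7,'s19.png')
E
```

```text
t 35.88 tcp [ 0.6512 -0.1985  0.1059] yaw -84.2 rows w [-0.0036 -0.0005  0.0011] d [-0.0001 -0.0727  0.0135] grip 0.021 F [-0.1  2.   8. ] j7 -0.77
```

View pics/s19.png

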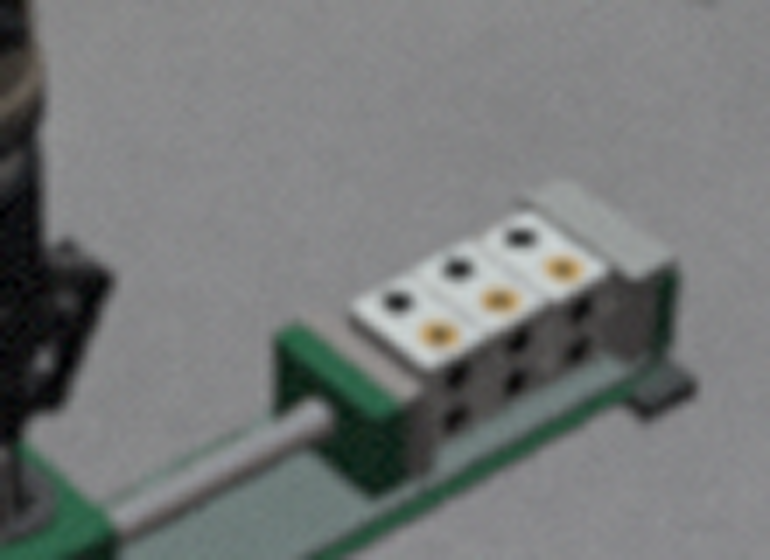

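{"api": "apply_moves", "payload": {
  "series": "0 0 0 0 0.006 0.009 0;0 0 0 0 0.006 0.009 0"
}}

```text
clock: 36.17
tcp_pos: [0.643, -0.2049, 0.1058]
orientation: [2.171, 0.112, -2.169]
contact_force: [0.4, 2.0, 8.5]
grip_width: 0.0211
```

{"api": "apply_moves", "payload": {
  "series": "0 0 0 0 0.0035 0.0105 0;0 0 0 0 0.0035 0.0105 0"
}}

```text
clock: 36.42
tcp_pos: [0.6329, -0.2092, 0.1059]
orientation: [2.171, 0.112, -2.169]
contact_force: [-0.9, 2.8, 9.4]
grip_width: 0.0213
```

```bash
python3 - <<'E'
from m import *
rel((.6304,-.1275,.106),-84)
a=grab_frame('scene');crop(a,280,170,390,250,7,'s20.png')
E
```

```text
t 36.42 tcp [ 0.6329 -0.2092  0.1059] yaw -84.2 rows w [-0.0031 -0.0008  0.0017] d [-0.     -0.0815 -0.0058] grip 0.0213 F [-0.9  2.8  9.4] j7 -0.75
```

View pics/s20.png

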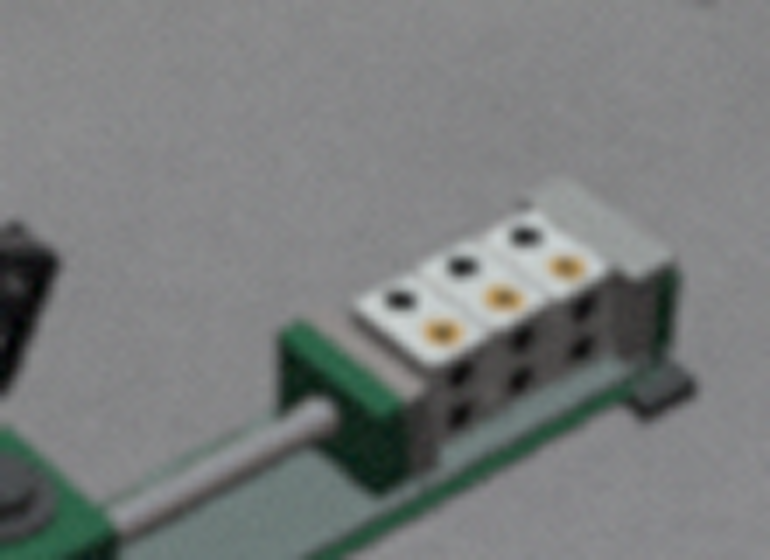

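{"api": "apply_moves", "payload": {
  "series": "0 0 0 0 0.0005 0.011 0;0 0 0 0 0.0005 0.011 0"
}}

```text
clock: 36.72
tcp_pos: [0.6243, -0.2107, 0.106]
orientation: [2.174, 0.111, -2.164]
contact_force: [8.0, 0.9, 3.9]
grip_width: 0.0214
```

{"api": "apply_moves", "payload": {
  "series": "0 0 0 0 -0.002 0.0105 0;0 0 0 0 -0.002 0.0105 0"
}}

```text
clock: 36.98
tcp_pos: [0.6174, -0.2105, 0.1062]
orientation: [2.178, 0.108, -2.154]
contact_force: [18.2, -3.4, -6.8]
grip_width: 0.021
```

```bash
python3 - <<'E'
from m import *
rel((.6304,-.1275,.106),-84)
a=grab_frame('scene');crop(a,280,170,390,250,7,'s21.png')
E
```

```text
t 36.98 tcp [ 0.6174 -0.2105  0.1062] yaw -84.1 rows w [-0.001  -0.0112 -0.0049] d [ 0.     -0.0812 -0.0215] grip 0.021 F [18.2 -3.4 -6.8] j7 -0.73
```

View pics/s21.png

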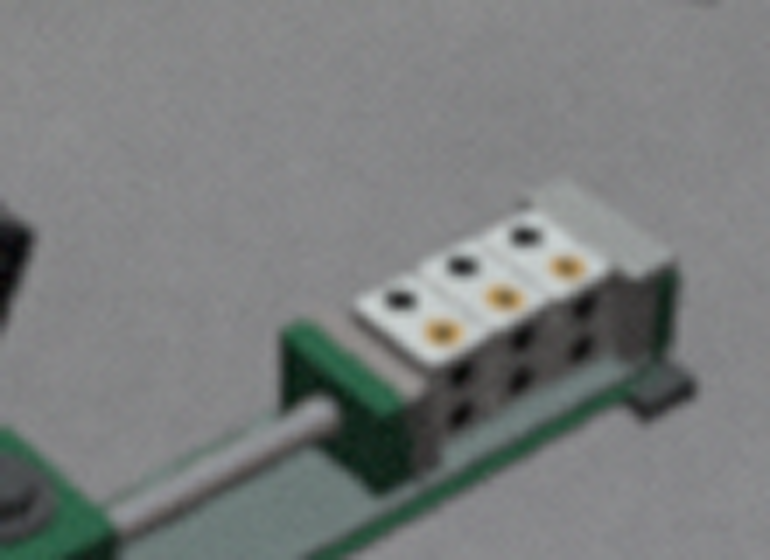

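```bash
python3 -c "
from crank import *
print(tab(0,-103.3,11,-15));print(tab(0,61.7,6,-15))"
```

```text
0 0 0 0 0.0022 -0.0107 0;0 0 0 0 0.0016 -0.0217 0;0 0 0 0 -0.0019 -0.0321 0;0 0 0 0 -0.0079 -0.0412 0;0 0 0 0 -0.0161 -0.0485 0;0 0 0 0 -0.0259 -0.0534 0;0 0 0 0 -0.0367 -0.0556 0;0 0 0 0 -0.0476 -0.0550 0;0 0 0 0 -0.0580 -0.0515 0;0 0 0 0 -0.0672 -0.0455 0;0 0 0 0 -0.0745 -0.0373 0
0 0 0 0 -0.0049 0.0098 0;0 0 0 0 -0.0071 0.0205 0;0 0 0 0 -0.0065 0.0315 0;0 0 0 0 -0.0030 0.0419 0;0 0 0 0 0.0030 0.0510 0;0 0 0 0 0.0112 0.0583 0
```

{"api": "apply_moves", "payload": {
  "series": "0 0 0 0 0 0 0;0 0 0 0 0 0 0"
}}

```text
clock: 37.28
tcp_pos: [0.6175, -0.2105, 0.1062]
orientation: [2.178, 0.108, -2.154]
contact_force: [18.5, -3.9, -6.5]
grip_width: 0.0214
```

{"api": "apply_moves", "payload": {
  "series": "0 0 0 0 0.002 -0.0105 0;0 0 0 0 0.0015 -0.0215 0;0 0 0 0 -0.002 -0.032 0;0 0 0 0 -0.008 -0.041 0;0 0 0 0 -0.016 -0.0485 0;0 0 0 0 -0.026 -0.0535 0;0 0 0 0 -0.0365 -0.0555 0;0 0 0 0 -0.0475 -0.055 0;0 0 0 0 -0.058 -0.0515 0;0 0 0 0 -0.067 -0.0455 0;0 0 0 0 -0.0745 -0.0375 0"
}}

```text
clock: 38.65
tcp_pos: [0.6428, -0.1326, 0.1059]
orientation: [2.172, 0.11, -2.164]
contact_force: [4.9, -0.6, 5.2]
grip_width: 0.0212
```

{"api": "apply_moves", "payload": {
  "series": "0 0 0 0 -0.005 0.010 0;0 0 0 0 -0.007 0.0205 0;0 0 0 0 -0.0065 0.0315 0;0 0 0 0 -0.003 0.042 0;0 0 0 0 0.003 0.051 0;0 0 0 0 0.011 0.0585 0;0 0 0 0 0.011 0.0585 0"
}}

```text
clock: 39.52
tcp_pos: [0.5838, -0.15, 0.1058]
orientation: [2.171, 0.11, -2.169]
contact_force: [0.2, 0.4, 10.3]
grip_width: 0.0208
```

```bash
python3 - <<'E'
from m import *
rel((.58,-.162,.2),-84)
p,Rm,o=pose();v=p[:2]-[.6225,-.1715];print(np.degrees(np.arctan2(v[1],v[0])),np.linalg.norm(v))
a=grab_frame('scene');crop(a,280,170,390,250,7,'s22.png')
E
```

```text
t 39.52 tcp [ 0.5838 -0.15    0.1058] yaw -84.2 rows w [-0.0039 -0.0006  0.0003] d [-0.0942  0.0115  0.0049] grip 0.0208 F [ 0.2  0.4 10.3] j7 -0.8
150.9661096061431 0.04424042882986751
```

View pics/s22.png

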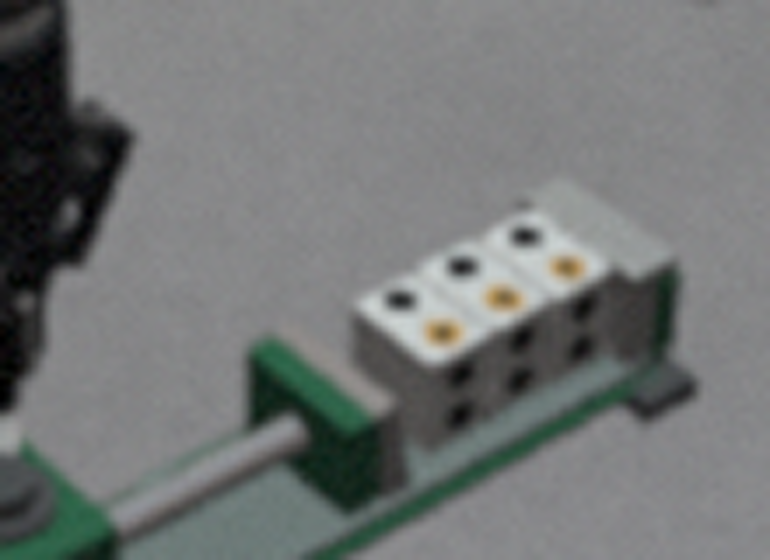

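{"api": "apply_moves", "payload": {
  "series": "0 0 0 0 0 0 0.6;0 0 0 0 0 0 0.8;0 0 0 0 0 0 1;0 0 0 -0.05 0 0 1;0 0 0 -0.1 0 0 1;0 0 0 -0.12 0 0 1;0 0 0 -0.12 0 0.06 1;0 0 0 -0.12 0 0.12 1;0 0 0 -0.12 0 0.12 1"
}}

```text
clock: 40.7
tcp_pos: [0.4591, -0.1629, 0.2238]
orientation: [2.17, 0.109, -2.176]
contact_force: [1.3, 0.5, 0.8]
grip_width: 0.0856
```

```bash
python3 - <<'E'
from m import *
rel((.58,-.162,.2),-84)
a=grab_frame('top');crop(a,200,160,400,240,4,'t23.png');cv2.imwrite('pics/top23.png',a);crop(a,260,170,360,230,8,'t23b.png')
a=grab_frame('scene');cv2.imwrite('pics/scene23.png',a)
E
```

```text
t 40.7 tcp [ 0.4591 -0.1629  0.2238] yaw -84.5 rows w [-0.008   0.0025  0.0036] d [ 0.0235  0.0109 -0.1205] grip 0.0856 F [1.3 0.5 0.8] j7 -0.93
```

View pics/t23.png

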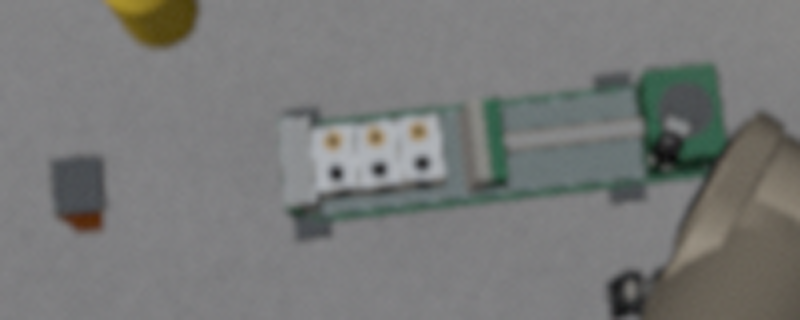

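View pics/t23b.png

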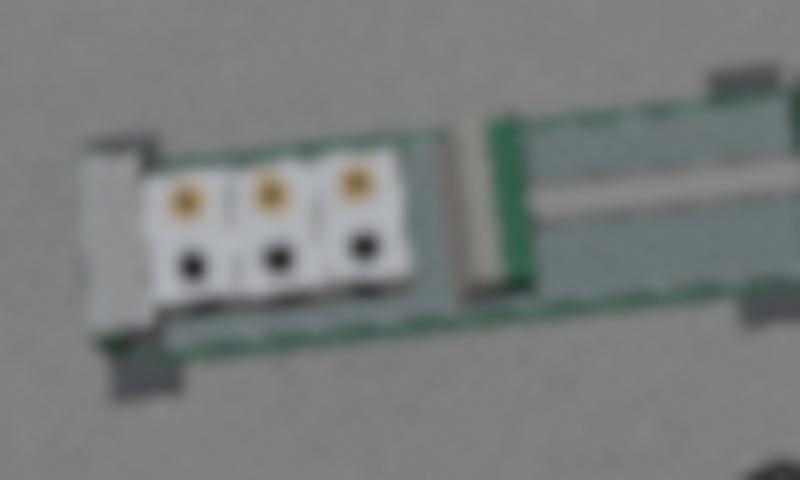

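```bash
python3 - <<'E'
from m import *
f=lambda q:np.array(q)/8+[260,170]-.45
P=toplane('top',f([(398,150),(410,278)]),.065);print('last face',P.round(4),P.mean(0).round(4))
P=toplane('top',f([(142,170),(398,150),(410,278),(155,303)]),.065);print('row',P.round(4),P.mean(0).round(4))
P=toplane('top',f([(446,130),(462,290)]),.02);print('jaw foot?',P.round(4),P.mean(0))
P=toplane('top',f([(455,122),(490,120),(502,292),(470,292)]),.065);print('jaw top',P.round(4),P.mean(0))
a=cv2.imread('pics/top23.png');hsv=cv2.cvtColor(a,cv2.COLOR_BGR2HSV).astype(int)
m=((hsv[...,2]<105)&(hsv[...,1]<60)).astype(np.uint8);m[:190]=0;m[222:]=0;m[:,:205]=0;m[:,235:]=0
c=max(cv2.findContours(m,0,1)[0],key=cv2.contourArea);r=cv2.minAreaRect(c);q=cv2.boxPoints(r);P=toplane('top',q,.096);print(r,P.round(4),P.mean(0))
s=cv2.imread('pics/scene23.png')
q=np.array([(130,155),(232,90),(350,172),(245,235)])/12+[385,160]-.45
P=toplane('scene',q,.096);print('scene cap',P.round(4),P.mean(0));P=toplane('scene',q-[2,1.5],.096);print(P.mean(0))
E
```

```text
last face [[0.6266 0.0234 0.065 ]
 [0.5748 0.019  0.065 ]] [0.6007 0.0212 0.065 ]
row [[0.6195 0.1251 0.065 ]
 [0.6266 0.0234 0.065 ]
 [0.5748 0.019  0.065 ]
 [0.5658 0.1198 0.065 ]] [0.5967 0.0718 0.065 ]
jaw foot? [[ 0.6446  0.0043  0.02  ]
 [ 0.5778 -0.0016  0.02  ]] [0.61119049 0.00135548 0.02      ]
jaw top [[ 6.377e-01  6.000e-04  6.500e-02]
 [ 6.384e-01 -1.330e-02  6.500e-02]
 [ 5.688e-01 -1.730e-02  6.500e-02]
 [ 5.689e-01 -4.700e-03  6.500e-02]] [ 0.60348385 -0.00867963  0.065     ]
((219.243896484375, 206.69509887695312), (15.791709899902344, 12.920490264892578), 83.6598129272461) [[0.5872 0.325  0.096 ]
 [0.5913 0.2853 0.096 ]
 [0.5419 0.2787 0.096 ]
 [0.5378 0.3182 0.096 ]] [0.56452834 0.30180163 0.096     ]
scene cap [[0.5567 0.2786 0.096 ]
 [0.5479 0.3205 0.096 ]
 [0.5928 0.3216 0.096 ]
 [0.5996 0.2804 0.096 ]] [0.57427048 0.30027139 0.096     ]
[0.56473852 0.30037225 0.096     ]
```

```bash
python3 - <<'E'
from m import *
for s in(1,-1):
  # s=+1: wedge y = world +y (flat on +y). cap centre is -10mm in wedge y from foot centre
  c=np.array([.5655,.3005]);fc=c+np.array([0,.010*s])
  Q=[(fc[0]+i*.022,fc[1]+s*j,z) for i in(-1,1) for j,z in((-.01,0),(.01,0),(-.028,.086),(.01,.086))]
  print(s,((proj('scene',Q)-[385,160])*12).round().tolist()); print(((proj('top',Q)-[200,185])*12).round().tolist())
E
```

```text
1 [[118.0, 392.0], [174.0, 368.0], [99.0, 152.0], [211.0, 108.0], [224.0, 477.0], [282.0, 452.0], [210.0, 235.0], [323.0, 190.0]]
[[307.0, 396.0], [234.0, 397.0], [311.0, 346.0], [165.0, 347.0], [310.0, 238.0], [238.0, 239.0], [315.0, 179.0], [169.0, 181.0]]
-1 [[118.0, 392.0], [61.0, 416.0], [205.0, 110.0], [93.0, 154.0], [224.0, 477.0], [167.0, 502.0], [317.0, 192.0], [204.0, 238.0]]
[[307.0, 396.0], [380.0, 396.0], [172.0, 347.0], [319.0, 346.0], [310.0, 238.0], [383.0, 238.0], [177.0, 180.0], [323.0, 179.0]]
```

```bash
python3 - <<'E'
from m import *
rel((.565,.3045,.22),4)
print(toplane('top',[(235,155)],.15),toplane('top',[(165,195)],.1))
E
```

```text
t 40.8 tcp [ 0.4646 -0.1622  0.2252] yaw -84.2 rows w [-1.5395e+00 -1.0000e-03 -1.5000e-03] d [ 0.0053 -0.4542 -0.147 ] grip 0.0854 F [0.9 0.1 0.1] j7 -0.93
[[0.71350466 0.2465468  0.15      ]] [[0.60220951 0.46992537 0.1       ]]
```

{"api": "apply_moves", "payload": {
  "series": "-1.54 0 -0.001 0.005 -0.454 -0.147 1;-1.54 0 -0.001 0.005 -0.454 -0.147 1;-1.54 0 -0.001 0.005 -0.454 -0.147 1;-1.54 0 -0.001 0.005 -0.454 -0.147 1;-1.54 0 -0.001 0.005 -0.454 -0.147 1;-1.54 0 -0.001 0.005 -0.454 -0.147 1;-1.54 0 -0.001 0.005 -0.454 -0.147 1;-1.54 0 -0.001 0.005 -0.454 -0.147 1;-1.54 0 -0.001 0.005 -0.454 -0.147 1;-1.54 0 -0.001 0.005 -0.454 -0.147 1;-1.54 0 -0.001 0.005 -0.454 -0.147 1;-1.54 0 -0.001 0.005 -0.454 -0.147 1"
}}

```text
clock: 42.3
tcp_pos: [0.5655, 0.3025, 0.22]
orientation: [1.159, 1.239, -1.159]
contact_force: [0.3, -0.1, 0.3]
grip_width: 0.0855
```

```bash
python3 - <<'E'
from m import *
a=grab_frame('scene');crop(a,360,100,460,220,5,'s24.png')
rel((.565,.3045,.055),4)
E
```

```text
t 42.35 tcp [0.5655 0.3028 0.22  ] yaw 3.9 rows w [-0.0015  0.001  -0.0008] d [ 0.165  -0.0005 -0.0019] grip 0.0856 F [1.1 0.4 0.1] j7 -0.29
```

View pics/s24.png

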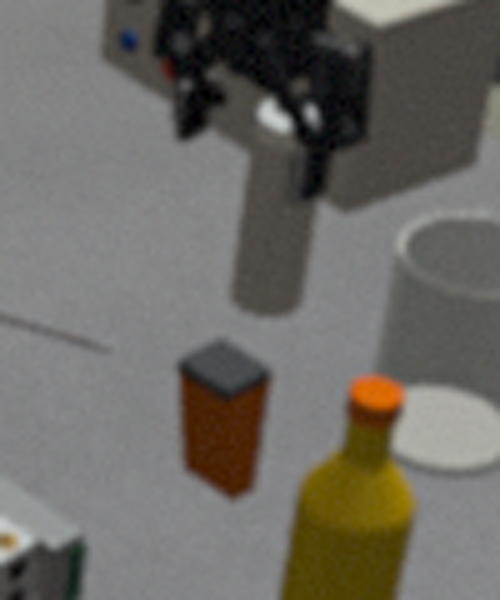

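```bash
python3 - <<'E'
from m import *
print((proj('scene',[(.5655,.3028,.233),(.5655,.3028,.096),(.565,.3005,.096)])-[360,100])*5)
E
```

```text
[[243.49762766 164.30811228]
 [216.17162282 357.29872963]
 [212.80438086 358.03638149]]
```

{"api": "apply_moves", "payload": {
  "series": "0 0 0 0.05 0 -0.002 1;0 0 0 0.1 0 -0.002 1;0 0 0 0.1 0 -0.002 1;0 0 0 0.1 0 -0.002 1"
}}

```text
clock: 42.85
tcp_pos: [0.5665, 0.3055, 0.1217]
orientation: [1.159, 1.239, -1.156]
contact_force: [1.2, -0.0, 0.5]
grip_width: 0.0853
```

```bash
python3 - <<'E'
from m import *
a=grab_frame('scene');crop(a,370,130,450,220,6.6,'s25.png')
a=grab_frame('top');crop(a,180,160,280,240,7,'t25.png')
rel((.565,.3045,.055),4)
E
```

```text
t 42.95 tcp [0.5669 0.306  0.1225] yaw 4.0 rows w [-0.0003 -0.0009 -0.0043] d [ 0.0675 -0.0023  0.0014] grip 0.0856 F [0.4 0.7 0.4] j7 -0.24
```

View pics/s25.png

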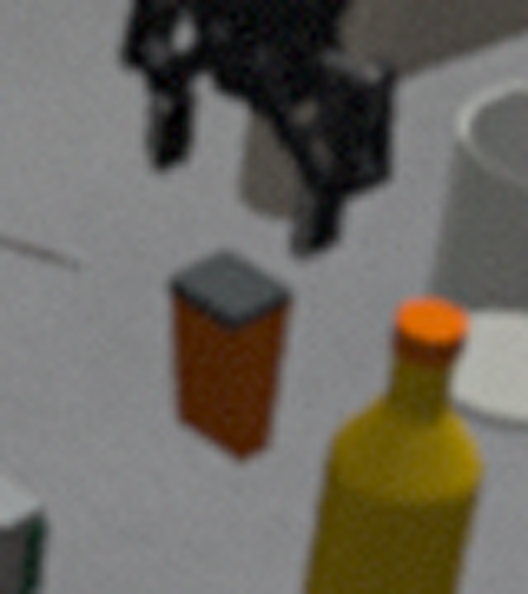

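View pics/t25.png

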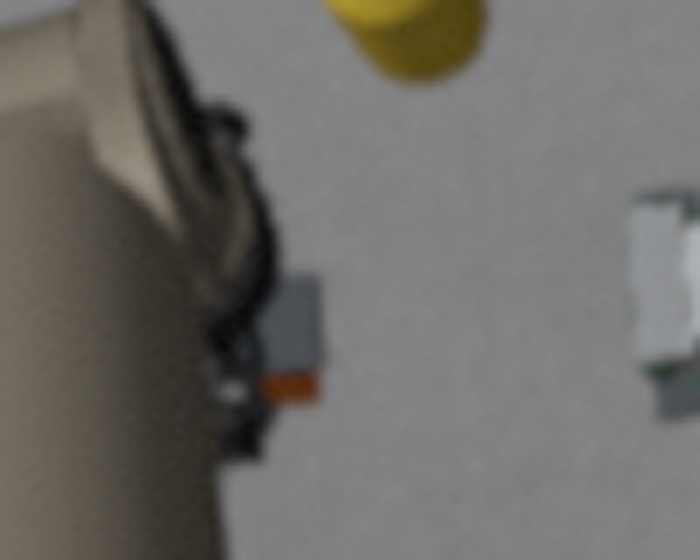

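{"api": "apply_moves", "payload": {
  "series": "0 0 0 0.03 0.002 0.0015 1;0 0 0 0.06 0.002 0.0015 1;0 0 0 0.07 0.002 0.0015 1;0 0 0 0.07 0.002 0.0015 1"
}}

```text
clock: 43.45
tcp_pos: [0.5679, 0.3043, 0.0507]
orientation: [1.158, 1.24, -1.157]
contact_force: [-0.5, 0.3, -0.2]
grip_width: 0.0858
```

```bash
python3 - <<'E'
from m import *
a=grab_frame('scene');crop(a,370,130,450,220,6.6,'s26.png')
rel((.565,.3045,.055),4)
E
```

```text
t 43.5 tcp [0.5683 0.3044 0.0512] yaw 4.0 rows w [ 0.0001  0.0002 -0.0024] d [-0.0038 -0.0033 -0.0003] grip 0.0857 F [-1.  -0.3 -0.9] j7 -0.2
```

View pics/s26.png

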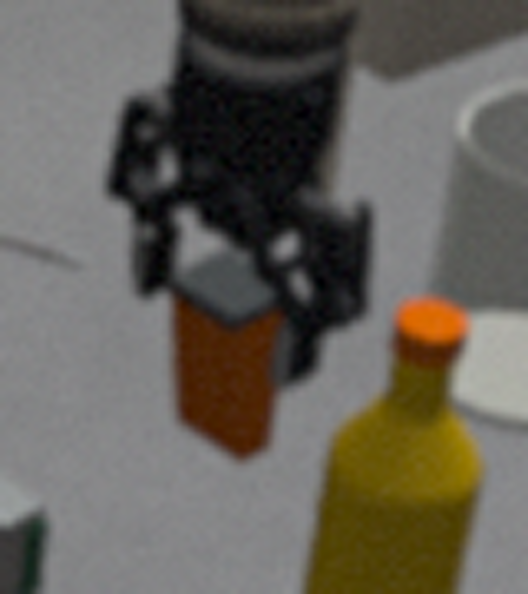

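{"api": "apply_moves", "payload": {
  "series": "0 0 0 0 0 0 0;0 0 0 0 0 0 0;0 0 0 0 0 0 0;0 0 0 0 0 0 0;0 0 0 0 0 0 0;0 0 0 0 0 0 0;0 0 0 0 0 0 0",
  "force": 40
}}

```text
clock: 44.38
tcp_pos: [0.5678, 0.3043, 0.0507]
orientation: [1.158, 1.24, -1.157]
contact_force: [-0.8, -0.3, 6.5]
grip_width: 0.0435
```

```bash
python3 - <<'E'
from m import *
a=grab_frame('scene');crop(a,370,130,450,220,6.6,'s27.png')
rel((.565,.3045,.055),4)
E
```

```text
t 44.42 tcp [0.5678 0.3043 0.0506] yaw 4.0 rows w [ 0.0001  0.0003 -0.0013] d [-0.0044 -0.0028 -0.0004] grip 0.0434 F [-0.4 -0.   5.7] j7 -0.2
```

View pics/s27.png

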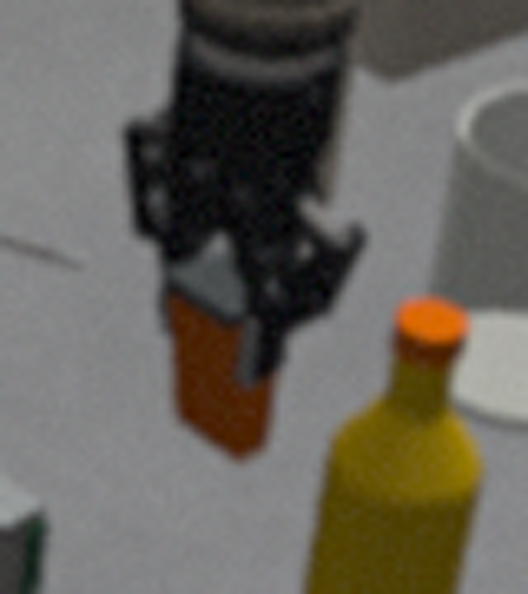

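```bash
python3 - <<'E'
from m import *
rel((.6042,.0019,.145),6.1)
E
```

```text
t 44.42 tcp [0.5678 0.3043 0.0506] yaw 4.0 rows w [-0.0366  0.0004 -0.0013] d [-0.0942  0.0153  0.3042] grip 0.0434 F [-0.4 -0.   5.7] j7 -0.2
```

{"api": "apply_moves", "payload": {
  "series": "0 0 0 -0.05 0 0 0;0 0 0 -0.1 0 0 0;0 0 0 -0.1 0 0.02 0;-0.036 0 0 -0.1 0.005 0.07 0;-0.036 0 0 -0.1 0.01 0.13 0;-0.036 0 0 -0.1 0.015 0.19 0;-0.036 0 0 -0.1 0.015 0.25 0;-0.036 0 0 -0.1 0.015 0.29 0;-0.036 0 0 -0.1 0.015 0.304 0;-0.036 0 0 -0.1 0.015 0.304 0;-0.036 0 0 -0.1 0.015 0.304 0"
}}

```text
clock: 45.8
tcp_pos: [0.6033, 0.0042, 0.1495]
orientation: [1.129, 1.259, -1.129]
contact_force: [-0.2, 0.3, -2.3]
grip_width: 0.0433
```

```bash
python3 - <<'E'
from m import *
a=grab_frame('scene');crop(a,290,130,390,250,5,'s28.png')
rel((.6042,.0019,.13),6.1)
E
```

```text
t 45.85 tcp [0.6034 0.0043 0.1497] yaw 6.3 rows w [0.0027 0.0001 0.0001] d [0.0197 0.0006 0.0025] grip 0.0434 F [ 0.6  0.3 -1.5] j7 0.27
```

View pics/s28.png

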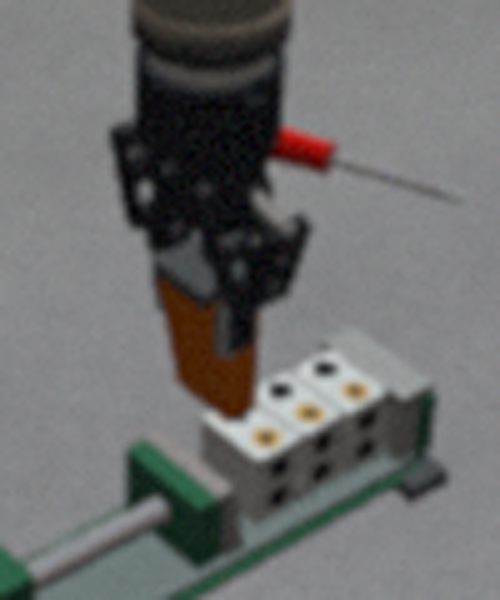

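{"api": "apply_moves", "payload": {
  "series": "0.002 0 0 0.015 0.0005 0.002 0;0.002 0 0 0.027 0.0005 0.002 0;0.002 0 0 0.027 0.0005 0.002 0;0.002 0 0 0.027 0.0005 0.002 0"
}}

```text
clock: 46.35
tcp_pos: [0.6043, -0.0001, 0.123]
orientation: [1.132, 1.255, -1.133]
contact_force: [0.2, 0.0, -1.8]
grip_width: 0.0436
```

```bash
python3 - <<'E'
from m import *
a=grab_frame('scene');crop(a,310,170,380,240,8,'s29.png')
rel((.6042,.0019,.13),6.1)
p=get_obs()['tcp_pos']
th=np.radians(6.1);xb=np.array([np.cos(th),np.sin(th),0]);yb=np.array([-np.sin(th),np.cos(th),0])
for z,nm in((.065,'last block face top edge'),):
  F=np.array([.6015,.0203,z]);print(nm,(proj('scene',[F-xb*.025,F+xb*.025])-[310,170])*8)
f=p+yb*.006;f[2]=p[2]-.0506
print('foot corners +y',(proj('scene',[f+yb*.01-xb*.022,f+yb*.01+xb*.022,f-yb*.01-xb*.022,f-yb*.01+xb*.022])-[310,170])*8)
E
```

```text
t 46.4 tcp [ 6.045e-01 -1.000e-04  1.233e-01] yaw 6.0 rows w [-0.0026  0.0012 -0.001 ] d [-0.0067 -0.0001 -0.002 ] grip 0.0438 F [ 0.3 -0.  -1.4] j7 0.29
last block face top edge [[147.77862335 339.42076042]
 [238.72545954 410.86945302]]
foot corners +y [[145.02091725 333.29632254]
 [225.34984422 396.32241233]
 [101.45168463 355.68516768]
 [181.49141696 419.651979  ]]
```

View pics/s29.png

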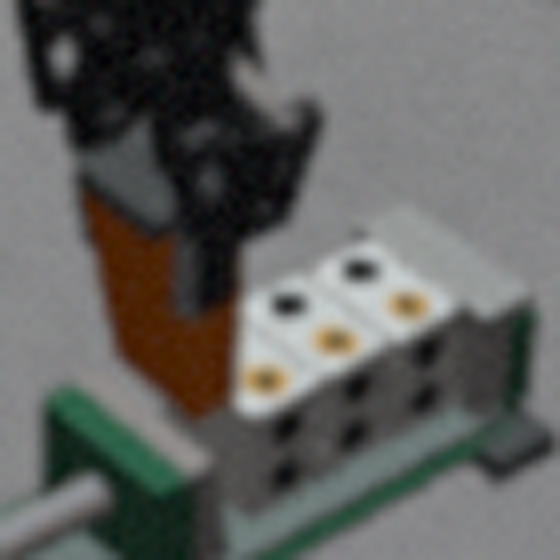

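```bash
python3 - <<'E'
from m import *
a=grab_frame('scene');crop(a,322,205,352,240,16,'s30.png')
E
```

```text
(no output)
```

View pics/s30.png

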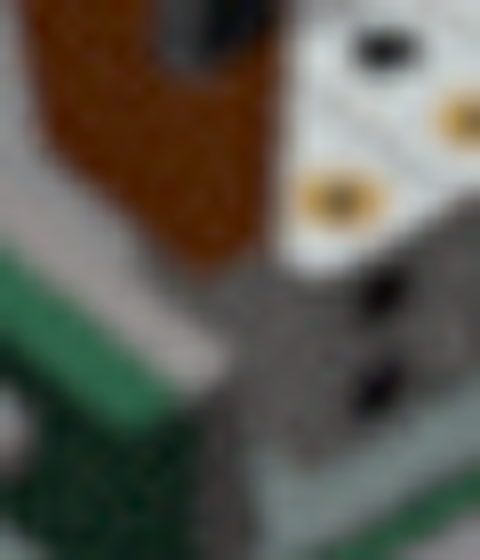

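{"api": "apply_moves", "payload": {
  "series": "0 0 0 0.004 0 0 0;0 0 0 0.008 0 0 0;0 0 0 0.012 0 0 0;0 0 0 0.012 0 0 0"
}}

```text
clock: 46.95
tcp_pos: [0.604, -0.0001, 0.1107]
orientation: [1.131, 1.256, -1.133]
contact_force: [0.4, -0.1, -0.8]
grip_width: 0.0436
```

```bash
python3 - <<'E'
from m import *
a=grab_frame('scene');crop(a,312,185,362,240,10,'s31.png');rel((.6042,.0,.1),6.1)
E
```

```text
t 47.0 tcp [ 6.042e-01 -1.000e-04  1.109e-01] yaw 6.0 rows w [-0.0026  0.0011 -0.0002] d [ 0.0109  0.     -0.0001] grip 0.0437 F [-0.5  0.2 -1.4] j7 0.3
```

View pics/s31.png

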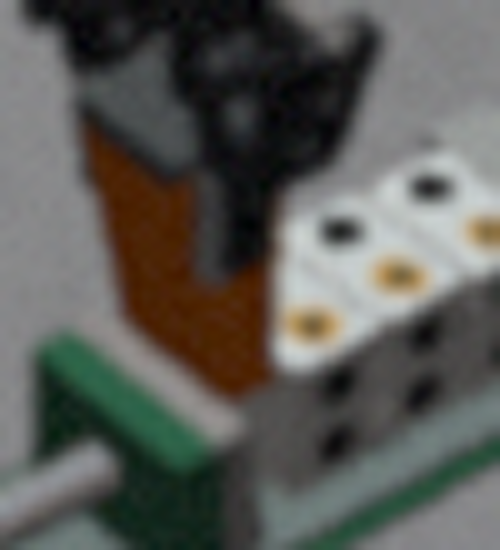

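{"api": "apply_moves", "payload": {
  "series": "0 0 0 0.004 0 0 0;0 0 0 0.008 0 0 0;0 0 0 0.012 0 0 0;0 0 0 0.012 0 0 0"
}}

```text
clock: 47.5
tcp_pos: [0.6041, 0.0007, 0.0987]
orientation: [1.132, 1.257, -1.132]
contact_force: [-0.3, 2.7, -2.1]
grip_width: 0.0442
```

{"api": "apply_moves", "payload": {
  "series": "0 0 0 0.003 0 0 0;0 0 0 0.006 0 0 0;0 0 0 0.006 0 0 0"
}}

```text
clock: 47.88
tcp_pos: [0.6046, 0.0016, 0.0931]
orientation: [1.132, 1.257, -1.13]
contact_force: [-0.4, 5.7, 0.1]
grip_width: 0.0435
```

```bash
python3 - <<'E'
from m import *
a=grab_frame('scene');crop(a,312,185,362,240,10,'s32.png');rel((.6042,.0,.1),6.1)
E
```

```text
t 47.92 tcp [0.6046 0.0016 0.0931] yaw 6.0 rows w [-0.001  -0.0006 -0.0013] d [-0.0069 -0.0006  0.0016] grip 0.0435 F [-0.1  5.9 -0.6] j7 0.31
```

View pics/s32.png

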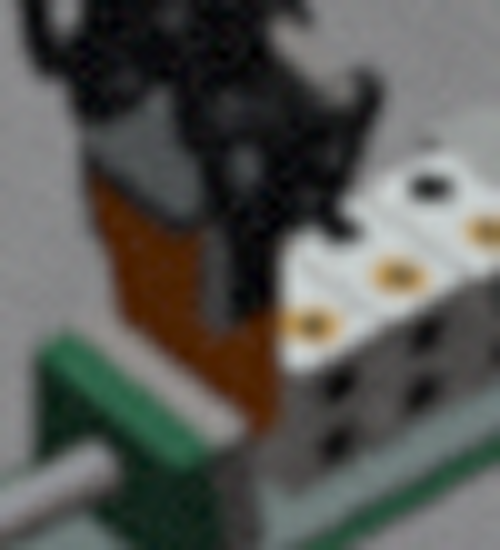

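{"api": "apply_moves", "payload": {
  "series": "0 0 0 0 0 -0.003 0;0 0 0 0.003 0 -0.0035 0;0 0 0 0.006 0 -0.0035 0;0 0 0 0.006 0 -0.0035 0"
}}

```text
clock: 48.42
tcp_pos: [0.6041, 0.0028, 0.0877]
orientation: [1.131, 1.255, -1.132]
contact_force: [-0.9, 0.3, 4.5]
grip_width: 0.0432
```

```bash
python3 - <<'E'
from m import *
a=grab_frame('scene');crop(a,312,185,362,240,10,'s33.png');rel((.6042,.0,.1),6.1)
E
```

```text
t 48.48 tcp [0.6041 0.0028 0.0876] yaw 6.0 rows w [-0.0018  0.0015 -0.0007] d [-0.0124 -0.0001  0.0028] grip 0.0435 F [-1.4  0.3  4.8] j7 0.31
```

{"api": "apply_moves", "payload": {
  "series": "0 0 0 0.002 0 0 0;0 0 0 0.004 0 0 0;0 0 0 0.004 0 0 0"
}}

```text
clock: 48.85
tcp_pos: [0.6046, 0.0028, 0.0867]
orientation: [1.133, 1.256, -1.13]
contact_force: [-10.7, 0.3, 31.3]
grip_width: 0.0437
```

```bash
python3 - <<'E'
from m import *
a=grab_frame('scene');crop(a,312,185,362,240,10,'s34.png');rel((.6042,.0,.1),6.1)
E
```

```text
t 48.9 tcp [0.6046 0.0028 0.0867] yaw 6.0 rows w [-0.0018 -0.0001 -0.0019] d [-0.0133 -0.0007  0.0027] grip 0.0436 F [-11.3   1.3  32. ] j7 0.31
```

View pics/s34.png

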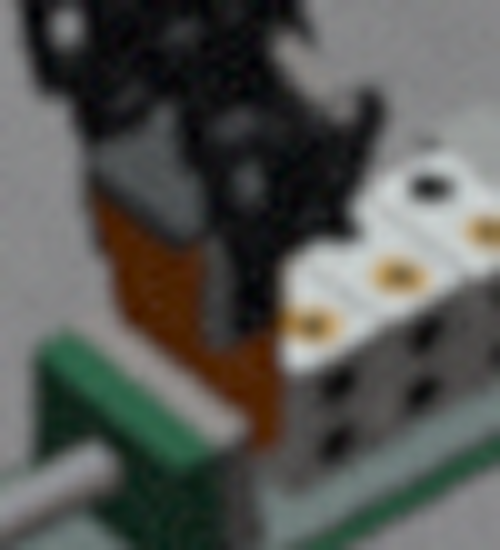

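{"api": "apply_moves", "payload": {
  "series": "0 0 0 0 0 0 0;0 0 0 -0.002 0 0 0.65;0 0 0 -0.002 0 0 0.8;0 0 0 -0.002 0 0 1;0 0 0 -0.002 0 0 1;0 0 0 -0.05 0 0 1;0 0 0 -0.1 0 0 1;0 0 0 -0.1 0 0 1;0 0 0 -0.1 0 0 0;0 0 0 -0.1 0 0 0;0 0 0 -0.1 0 0 0;0 0 0 -0.1 0 0 0"
}}

```text
clock: 50.4
tcp_pos: [0.6036, 0.0034, 0.1825]
orientation: [1.131, 1.256, -1.133]
contact_force: [-0.7, 0.2, 0.5]
grip_width: 0.0122
```

```bash
python3 - <<'E'
from m import *
a=grab_frame('scene');crop(a,300,150,390,250,6,'s35.png');rel((.6042,.0,.1),6.1)
E
```

```text
t 50.45 tcp [0.6037 0.0034 0.1827] yaw 6.0 rows w [-0.0026  0.0012  0.0002] d [0.0827 0.0002 0.0034] grip 0.0046 F [-0.3  0.1  0.4] j7 0.25
```

View pics/s35.png

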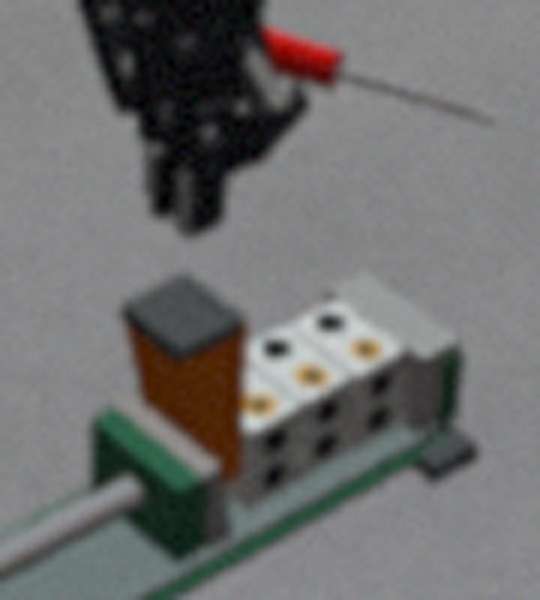

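{"api": "apply_moves", "payload": {
  "series": "0 0 0 0.03 0 0 0;0 0 0 0.044 0 0 0;0 0 0 0.047 0 0 0;0 0 0 0.047 0 0 0"
}}

```text
clock: 50.95
tcp_pos: [0.6042, 0.0033, 0.1365]
orientation: [1.132, 1.255, -1.132]
contact_force: [-0.0, 0.4, -0.2]
grip_width: -0.0001
```

{"api": "apply_moves", "payload": {
  "series": "0 0 0 0.002 0 0 0;0 0 0 0.002 0 0 0"
}}

```text
clock: 51.2
tcp_pos: [0.6042, 0.0035, 0.1346]
orientation: [1.132, 1.255, -1.132]
contact_force: [-0.9, -0.2, -0.3]
grip_width: -0.0004
```

{"api": "apply_moves", "payload": {
  "series": "0 0 0 0.002 0 0 0;0 0 0 0.002 0 0 0"
}}

```text
clock: 51.45
tcp_pos: [0.6042, 0.0035, 0.1325]
orientation: [1.132, 1.255, -1.132]
contact_force: [0.0, -0.1, 2.8]
grip_width: -0.0001
```

Contact at about 0.1325, as predicted. Press.

{"api": "apply_moves", "payload": {
  "series": "0 0 0 0.002 0 0 0;0 0 0 0.002 0 0 0"
}}

```text
clock: 51.7
tcp_pos: [0.6046, 0.0034, 0.1323]
orientation: [1.134, 1.255, -1.131]
contact_force: [-5.0, -1.1, 17.9]
grip_width: 0.0
```

{"api": "apply_moves", "payload": {
  "series": "0 0 0 0.001 0 0 0;0 0 0 0.001 0 0 0"
}}

```text
clock: 51.95
tcp_pos: [0.6048, 0.0034, 0.1322]
orientation: [1.134, 1.255, -1.13]
contact_force: [-7.2, 1.0, 25.0]
grip_width: -0.0002
```

{"api": "apply_moves", "payload": {
  "series": "0 0 0 0.0005 0 0 0;0 0 0 0.0005 0 0 0;0 0 0 -0.01 0 0 0;0 0 0 -0.05 0 0 0;0 0 0 -0.1 0 0 0;0 0 0 -0.1 -0.06 0 0;0 0 0 -0.1 -0.12 -0.05 0;0 0 0 -0.1 -0.15 -0.1 0;0 0 0 -0.1 -0.15 -0.15 0;0 0 0 -0.1 -0.15 -0.15 0"
}}

```text
clock: 53.2
tcp_pos: [0.4377, 0.1417, 0.229]
orientation: [1.127, 1.26, -1.125]
contact_force: [-0.2, -0.6, 0.4]
grip_width: 0.0
```

```bash
python3 - <<'E'
from m import *
a=grab_frame('scene');crop(a,300,150,390,250,6,'s36.png');cv2.imwrite('pics/scene36.png',a)
a=grab_frame('top');crop(a,260,160,360,240,7,'t36.png');cv2.imwrite('pics/top36.png',a);rel((.6042,.0,.1),6.1)
f=lambda q:np.array(q)
E
```

```text
t 53.3 tcp [0.439  0.1373 0.2289] yaw 6.0 rows w [-0.0009  0.0014 -0.0006] d [0.1292 0.1498 0.1538] grip 0.0003 F [ 0.4 -0.6 -0.4] j7 -0.25
```

View pics/s36.png

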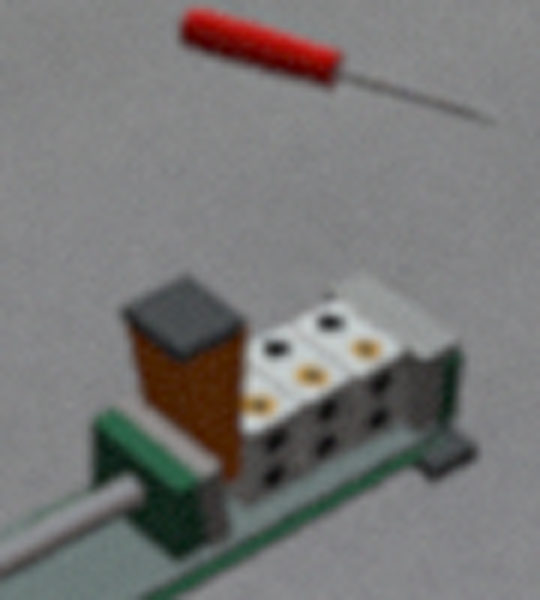

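View pics/t36.png

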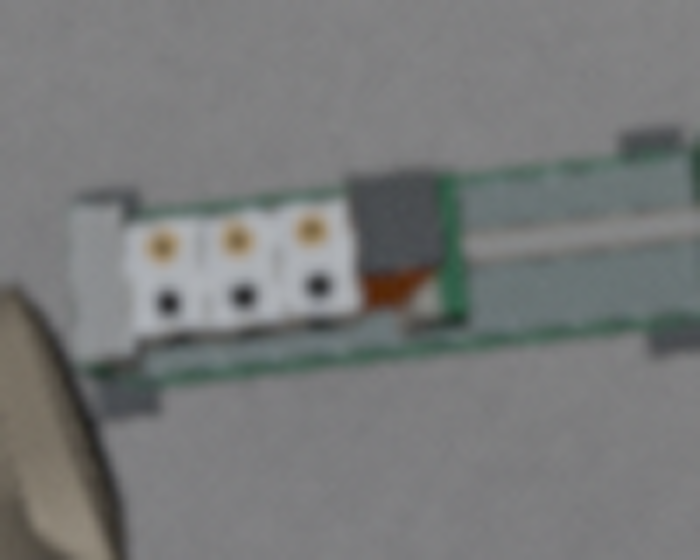

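View pics/scene36.png

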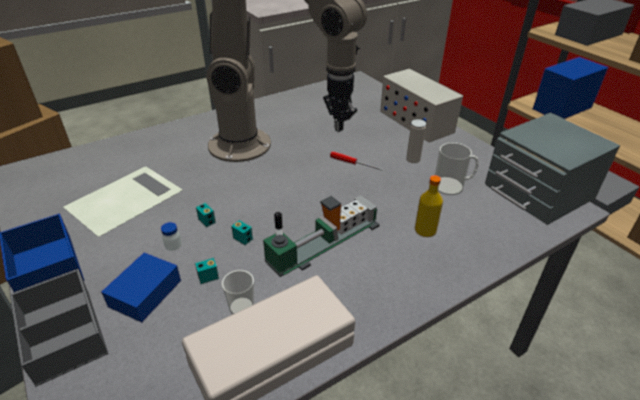

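```bash
python3 - <<'E'
from m import *
P=toplane('top',np.array([(352,178),(440,172),(442,268),(360,276)])/7+[260,160]-.45,.132);print(P.round(4))
th=np.radians(6.1);xb=np.array([np.cos(th),np.sin(th)]);yb=np.array([-np.sin(th),np.cos(th)])
d=P.mean(0)[:2]-[.6072,-.0234];print('cap in bed',d@xb,d@yb)
a=cv2.imread('pics/top36.png');b=cv2.imread('pics/top23.png')
for r in whites(a,.065):print(r[0],r[1],r[2])
f=toplane('top',np.array([(127,222),(348,200),(362,308),(138,335)])/7+[260,160]-.45,.065);d=f.mean(0)[:2]-[.6072,-.0234];print('row',f.round(4),d@xb,d@yb)
E
```

```text
[[ 0.6223  0.0206  0.132 ]
 [ 0.6246 -0.0176  0.132 ]
 [ 0.5821 -0.0179  0.132 ]
 [ 0.579   0.0175  0.132 ]]
cap in bed -0.002636408298911996 0.02447843777663115
[152.5 251.5] [0.4306 0.5124 0.065 ] [np.float64(0.0468), np.float64(0.0467)]
[293.3 197.9] [0.5959 0.0744 0.065 ] [np.float64(0.1034), np.float64(0.0508)]
[413.5 169.5] [ 0.6848 -0.3107  0.065 ] [np.float64(0.0481), np.float64(0.0429)]
row [[0.618  0.1239 0.065 ]
 [0.6272 0.0235 0.065 ]
 [0.5772 0.0175 0.065 ]
 [0.5658 0.1187 0.065 ]] -9.013358146037227e-05 0.09483719317727929
```

Row length is 103 mm (3 × 34 = 102), x offset about 0; the wedge's x offset is about −3 mm. I'm handing in.

```bash
python3 -c "
from bench import *
print(hand_in())"
```

```text
the job is handed in; nothing more can be done
None
```

I stood all three white aluminium blocks in the scene on the bed and wound the jaw until the row was tight. Then I backed it off about 16 mm, set the wedge in the gap and pressed it in. I handed the job in at about 53 s; the hand-in gives no verdict.

- **Row:** at full winding the force at the knob rose to about 18 N. At the end the row measured 103 mm long (three blocks make 102 mm), with its centre about 0 mm off the bed's centre line.
- **Wedge:** it jammed under about 31 N while still in the gripper. A second push of about 25 N on its cap moved it by less than 0.5 mm. Its foot is about 21 mm above the bed, about 29 mm of it sits between block and jaw, and it is about 3 mm off the centre line. In the last pictures it stands upright with the arm well clear.
- **Surroundings:** by eye, the bystanders and the turquoise look-alikes look unmoved in the last pictures. No block was seen knocked aside.

**Checks that disagreed or were not made:**
- The scene camera read up to about 2 pixels (roughly 5 mm) away from the top camera and the measured tool positions. I went by the top camera and the arm, and used the scene camera for relative alignment.
- I read the gap before the wedge as 13 to 20 mm from the image. The crank angle gave about 16.6 mm and the wedge's final height about 15.8 mm.
- The contact forces on the two jaws could not be measured directly. I inferred them from the tool forces.

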